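Turn the rinsed bur case over into the dryer and start it

ROBOT

A 7-joint arm with a two-finger parallel gripper is mounted at the origin on a cart in front of the work surface, level with it; the furniture and walls round the work are solid. World frame = base frame: x ahead of the robot, y to its left, z up, the work surface at z = 0. Lengths are in m, angles in rad, forces in N, time in s.
With the tool pointing down it reaches from about 0.4 to 0.875 m from the base axis. Payload 19.3 kg.
Tool frame: the origin (TCP) lies midway between the tips of the shut fingers; the grasp point (between the pads) lies bot.tcp_to_grasp behind it (bot.tcp_to_grasp is the distance from the TCP to the grasp point, in m); z points along the fingers, y is the line along which they close (so a half turn about z gives the same grasp; the last joint's range is limited). The gripper opens to 85 mm and grips with 20 to 120 N. Pads are 22 mm wide; open, the fingers measure 114 mm over their backs; the gripper's body (76 mm by 85 mm) begins 54 mm behind the grasp point. The pads swing forward as they close: fully open they stand 13 mm farther back than shut.
Start: joints at [-1.399, 0.521, -0.036, 1.599, 0.021, 1.021, -0.113], TCP at [0.15, 0.607, 0.206] pointing down, gripper open.
Joint ranges: [-2.91, 2.91], [-0.3, 2.13], [-1.5, 1.42], [0.17, 2.43], [-1.26, 4.41], [0.16, 1.93], [-2.52, 2.52]. Speed limits (rad/s): [1.89, 1.89, 2.39, 2.39, 3.01, 3.01, 3.01].

INTERFACE

Orientations are given as [roll, pitch, yaw] about the fixed x, y, z axes, in that order (R = Rz(yaw) Ry(pitch) Rx(roll)).
In Python, from workcell import observe, imaging, bot gives the robot as it stands.
- The arm moves only by the tool send_rows, never from a script. Its argument "plan" is text: rows parted by semicolons, each of 7 numbers parted by spaces: the shift along the tool's x, y, z in m, then the turn, a rotation vector about the tool's x, y, z in degrees, then the finger opening in m, from 0 to 0.0854. In form: dx dy dz rx ry rz claw; .... A call has 1 to 10 rows; each row is the pose to reach, as a shift and turn from the pose commanded when the call began, along the tool's axes at that moment; what a row does not reach only later rows make up. A row lasts 1/12 s, in which the tool goes at most 41.7 mm and 7.16 degrees, less where a joint would pass 70% of its speed; a pose out of reach is approached as far as the arm can. A call with a gripper value outside its range is refused whole. The fingers move at their own pace and stop on an object; "grip_force" is the grip in N (left out, the last holds). Time passes only in rows, so rows that repeat a pose let the fingers close. It gives the time, the measured TCP pose, the force, the opening and the grip force at its end, in the units of the state.
- observe(): the state, without advancing time (a new reading comes with each control period).
- imaging.grab_frame(name): name is "scene" or "top" or "wrist"; returns a dict with "color" (480x640x3 uint8, red, green, blue), "fx", "fy", "cx", "cy" (pixels), "eye" and "orientation" of the camera in the world; the wrist camera has in their place "tool_from_camera" (4x4, takes a point from camera to tool coordinates, whose origin is the TCP and whose axes are the flange's). Camera axes: x right, y down, z forward; pixel columns grow to the right and rows downward; lengths in m; the calibration is good to about 2 mm. A picture is of the moment at which its call begins: read the wrist's pose just before it. There is no depth.
- bot.job_done(): hands the job in; it is judged then, once.
The state is a dict: "clock": time; "qpos": joint angles; "qd": joint speeds; "joint_efforts": joint torques, N m; "position": TCP position; "tool_rot": TCP orientation; "force": force on the tool from outside, world axes, zero at the start; "moment": the same for the moment, N m; "grip_width": finger opening in m; "finger_force": force on a finger pad.
Only numpy, scipy, OpenCV 4.12 (cv2) and the standard library are available. Lean on these libraries where they do the work, as an engineer would, in place of code of your own. Each camera call takes 0.05 s, during which the arm holds its last target. There are 200 camera calls.

TASK

The rinsed bur case leans lid-up in the white rinse rest. Holding lid and base pinched together so that they stay shut, take it out, turn it upside down and set it lid-down in the sloping bay of the grey dryer, fully home against the stop, and let go of it. Then start the dryer: press the blue button fully down and let it up, after that the green button; leave the red one alone and do not disturb the other things.

Things in the scene. Friction and masses are not known exactly. Their poses are not given: they have to be found in the camera images.
- case_base: blue plastic open base of the bur case. Shut, the case is 100 long (x) x 64 wide (y) x 26 thick (z) mm, 0.18 kg. Origin: centre of the base's outer underside; z points to the lid. At the start it leans at 45 degrees, lid up; x points forward, left and down, so the end at x = -50 mm is raised and nearest the robot; its last 40 mm stand free above and below, for squeezing lid and base along z
- case_lid: loose steel lid with rows of dark holes, 100 x 64 x 18 mm; no latch, 1.5 mm play, so it falls off unless squeezed to the base. Origin: centre of its open side, 8 mm along z from the base's origin when shut; its z points to the outer face, 18 mm on
- case_mid (a point): centre of the closed case (13 mm along z from the origin of case_base)
- base_rim (a point): centre of the plane of the base's rim, on which the lid rests
- lid_seat (a point): centre of the lid's inner face; it lies on base_rim when the case is shut
- rinse_rest: white fixed rest, foot 100 x 100 mm. Origin on the worktop; z up, x points forward and to the robot's left (yaw 0.6 to 1.0 rad). Its ribbed slope falls at 45 degrees towards +x, runs 58 mm up from a 16 mm high stop at the low end, and has a cheek at each side, 76 mm apart, rising 12 mm above the slope (measured square to it)
- rest_bay (a point): where the middle of the case lies in the rinse rest, 4 mm along x and 69 mm above its origin
- dryer: grey fixed bench dryer, 124 x 190 mm, same axes and same sloping bay as the rinse rest. The case goes in with its length down the slope, lower end on the stop, the lid's outer face flat on the slope, the upper 42 mm standing free. A white panel with the buttons lies on its +y side
- dryer_bay (a point): where the middle of the seated case (case_mid) must lie, 4 mm along x and 69 mm above the dryer's origin; the plane of the slope lies 13 mm below it, measured square to the slope
- blue_button_top (a point): centre of the top of the blue button (24 mm across, pressed straight down), the farthest of three in a row along the dryer's x, 40 mm apart
- green_button_top (a point): centre of the top of the green button, the middle one
- red_button_top (a point): centre of the top of the red button, the nearest one; not to be pressed
- blue_button (a joint): travel of the blue button in m: 0 up, 0.006 fully down (5 N); springs back
- green_button (a joint): travel of the green button, the same
- red_button (a joint): travel of the red button, the same; leave it alone
- tape_roll: bystander: roll of beige tape lying flat, 103 mm across, 25 mm high
- marker_pen: bystander: blue and white marker lying down, 135 mm long, 16 mm high
- dental_model: bystander: dental model, beige with pink gum, 52 x 62 x 33 mm, in front of the tall autoclave that fills the left end of the worktop (y above 0.38 m, x above 0.42 m)
- burs: bystander: blue bur block with burs standing in it, 36 x 58 x 40 mm

How it is judged:
On the way, in this order (a step that is already met when the one before it is completed fails the run):
1. the case is out of the rinse rest, still shut (distance between case_mid and rest_bay above 0.06 m and distance between base_rim and lid_seat below 0.005 m), for 0.1 s.
2. the case lies shut and lid-down in the dryer's bay and is let go (distance between case_mid and dryer_bay below 0.012 m and angle between case_base's own z axis and vertical between 2.2 and 2.52 rad and angle between the y axis of case_base and the y axis of dryer, either way round below 0.15 rad and distance between base_rim and lid_seat below 0.005 m and contact force between each of case_base, case_lid and the fingers below 0.1 N), for 0.2 s.
3. the blue button alone is pressed down (value of joint blue_button above 0.0045 m and value of joint green_button below 0.002 m), for 0.02 s.
4. the green button alone is pressed down, the blue one having been let up (value of joint green_button above 0.0045 m and value of joint blue_button below 0.002 m), for 0.02 s.
At the end, for the whole second after the job is handed in: The case lies at rest, shut (lid within 5 mm of its seat on the base), lid-down in the dryer's bay: centre within 12 mm of the bay's centre, base's z axis 126 to 144 degrees from straight up (45 degree slope), skewed less than 0.15 rad; both buttons are up again (distance between case_mid and dryer_bay below 0.012 m and angle between case_base's own z axis and vertical between 2.2 and 2.52 rad and angle between the y axis of case_base and the y axis of dryer, either way round below 0.15 rad and distance between base_rim and lid_seat below 0.005 m and linear speed of case_base below 0.02 m/s and value of joint each of blue_button, green_button below 0.002 m); the robot touches nothing.
It fails at once if the lid gapes or comes off the base (more than 8 mm from its seat) (distance between base_rim and lid_seat above 0.008 m).
It fails at once if the red button is pressed (over 3 mm) (value of joint red_button above 0.003 m).
It fails at once if blue and green are down together (over 3 mm) (value of joint each of blue_button, green_button above 0.003 m).
It fails at once if a bystander is moved by more than 40 mm (distance of any of tape_roll, marker_pen, dental_model, burs from where it was at the start of the episode above 0.04 m).
It also fails if it takes over 64 s, if anything falls off the work surface, if the arm or the gripper's body presses on something with over 40 N, if the wrist force passes 120 N, or if a joint passes its speed limit or range.

## Working session

There is one attempt and no reset: what is moved stays moved. The work goes in short steps, Python scripts to look and compute and a tool call to move; the robot and the scene stay as the last step left them, time stands still between calls to the robot, and variables do not carry over. Pictures are saved under pics/ and viewed, at most 10 in all, crops included, and the job is handed in when it is done.

Besides the shell and the picture viewer there is one more tool, called after "Emit:" in YAML: its name, and indented under it one key for each argument. send_rows: Moves the arm, as the interface text tells. Its arguments: {"type":"object","properties":{"plan":{"type":"string"},"grip_force":{"type":"number"}},"required":["plan"]}

```bash
ls; mkdir -p pics; python3 - <<'E'
from workcell import observe, imaging, bot
import cv2,json
s=observe();print(s, bot.tcp_to_grasp)
for n in ("scene","top"):
    f=imaging.grab_frame(n);cv2.imwrite(f"pics/{n}0.png",f["color"][:,:,::-1])
    print({k:v for k,v in f.items() if k!="color"})
E
```

```text
pics
{'clock': 0.0, 'qpos': array([-1.39922414,  0.52198229, -0.03631993,  1.59997649,  0.02118061,
        1.0211314 , -0.11279299]), 'qd': array([ 0.00072055, -0.00021192,  0.00016712,  0.0013041 ,  0.00137912,
        0.00101862,  0.00124527]), 'joint_efforts': array([-8.87269471e-04, -9.27103114e+01,  1.97882608e+00, -3.69927406e+01,
        1.76706706e-02,  8.19451350e-03,  3.95864777e-05]), 'position': array([0.14959003, 0.60646373, 0.20525689]), 'tool_rot': array([-3.14048143e+00,  6.74068833e-05,  2.89980036e+00]), 'force': array([-0.57380508,  0.61334754,  0.26909077]), 'moment': array([ 0.04209019,  0.03772083, -0.01632021]), 'finger_force': 0.0, 'grip_width': 0.08530095540349229} 0.0187
{'fx': 494.21601920794296, 'fy': 494.21601920794296, 'cx': 325.549695302932, 'cy': 240.17293586583344, 'eye': array([-0.44943114,  0.77095132,  0.8253514 ]), 'orientation': array([-2.10529596e+00,  4.97152521e-04, -2.23831451e+00])}
{'fx': 529.2812744048422, 'fy': 529.2812744048422, 'cx': 317.7079472531335, 'cy': 238.734961970989, 'eye': array([ 0.10272915, -0.03262052,  1.58560587]), 'orientation': array([-2.85262455e+00, -9.72842655e-04, -1.46669385e+00])}
```

View pics/scene0.png

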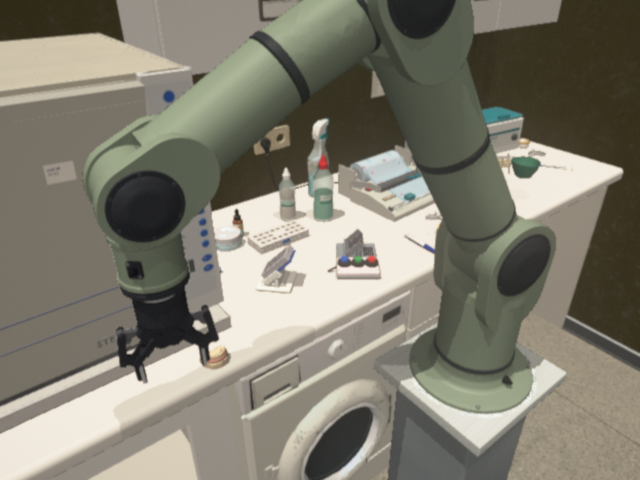

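View pics/top0.png

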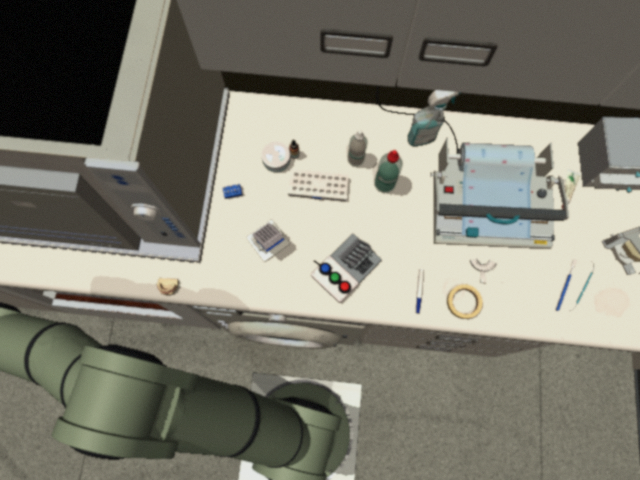

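```bash
python3 - <<'E'
import cv2
t=cv2.imread("pics/top0.png")[212:307,240:390];cv2.imwrite("pics/topc.png",cv2.resize(t,None,fx=5,fy=5,interpolation=cv2.INTER_CUBIC))
t=cv2.imread("pics/scene0.png")[220:300,250:390];cv2.imwrite("pics/scenec.png",cv2.resize(t,None,fx=5,fy=5,interpolation=cv2.INTER_CUBIC))
E
```

```text
(no output)
```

View pics/topc.png

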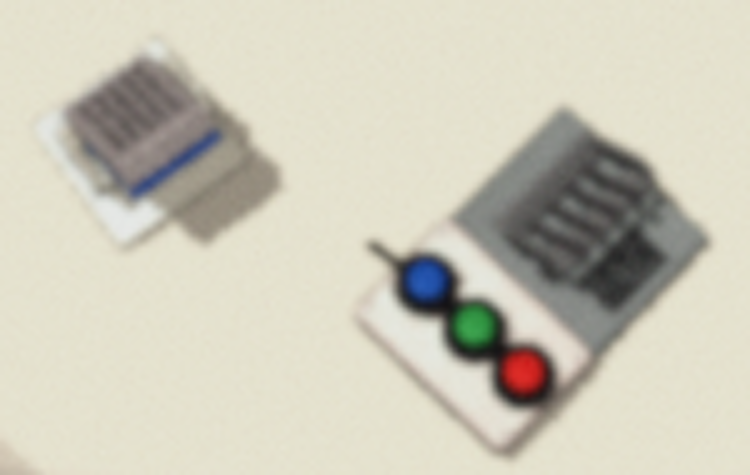

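View pics/scenec.png

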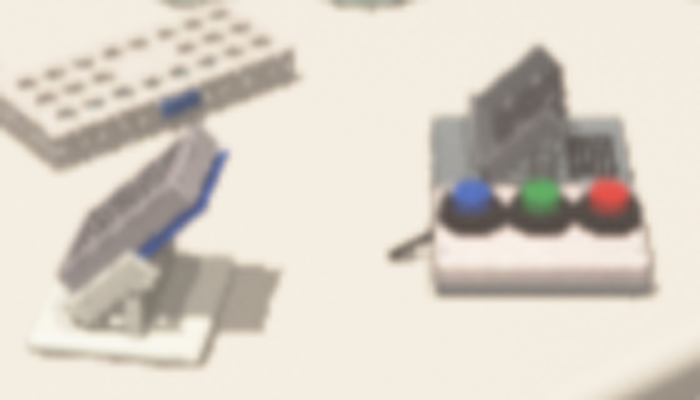

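Top crop: case at about (140,125), the blue/green/red buttons at (427,280)/(475,326)/(524,373), and the dryer's far and right corners at (565,105) and (710,240). The scene crop shows the raised end of the case to the right and the buttons at y≈188.

```bash
cat > h.py <<'E'
import numpy as np, cv2
from scipy.spatial.transform import Rotation as Ro
from scipy.optimize import least_squares
from workcell import observe, imaging, bot
CAM={'scene':(494.216,325.55,240.173,[-0.44943114,0.77095132,0.8253514],[-2.10529596,4.97152521e-04,-2.23831451]),
'top':(529.281,317.708,238.735,[0.10272915,-0.03262052,1.58560587],[-2.85262455,-9.72842655e-04,-1.46669385])}
def proj(cam,P):
    f,cx,cy,e,o=CAM[cam]; p=(np.atleast_2d(P)-e)@Ro.from_euler('xyz',o).as_matrix()
    return np.c_[cx+f*p[:,0]/p[:,2],cy+f*p[:,1]/p[:,2]]
C=np.sqrt(.5)
RB=np.array([[C,0,C],[0,1,0],[-C,0,C]])  # columns: case x,y,z in rest frame (lid up)
def fixt(p,P): # fixture frame -> world
    return np.atleast_2d(P)@Ro.from_euler('z',p[2]).as_matrix().T+[p[0],p[1],0]
def case(P): return np.atleast_2d(P)@RB.T+[.004,0,.069]
E
python3 - <<'E'
from h import *
print([d for d in dir(bot) if d[0]!='_'])
K=case(np.array([[-50,32,13],[-50,-32,13],[50,32,13],[50,-32,13],[-50,32,-13],[-50,-32,-13]])/1e3)
T=np.array([[118,158],[212,107],[66,108],[150,55],[132,196],[222,135]])/5+[240,212]-.4
S=np.array([[180,175],[200,127],[62,278],[0,0],[207,205],[227,152]])/5+[250,220]-.4
w=np.array([1,1,1,0,1,1])[:,None]
f=lambda p:np.r_[(proj('top',fixt(p,K))-T).ravel(),((proj('scene',fixt(p,K))-S)*w).ravel()]
r=least_squares(f,[.5,.1,.8],loss='soft_l1');print('rest',r.x,r.fun.reshape(-1,2).round(1).tolist())
# buttons
T=np.array([[427,280],[475,326],[524,373]])/5+[240,212]-.4
S=np.array([[472,187],[541,186],[610,187]])/5+[250,220]-.4
for a,b in zip(T,S):
    q=least_squares(lambda P:np.r_[(proj('top',P)-a).ravel(),(proj('scene',P)-b).ravel()],[.5,0,.05]);print(q.x,q.fun.round(1))
d=least_squares(lambda p:np.r_[*[ (proj(c,fixt(p,np.array([[x,0,p[3]] for x in(.04,0,-.04)])))-o).ravel() for c,o in(('top',T),('scene',S))]],[.5,0,.8,.05]);print('green xy yaw z',d.x,d.fun.round(1))
# dryer corners at z=0.02
c=np.array([[565,105],[710,240],[355,315],[505,458],[450,222],[597,350]])/5+[240,212]-.4
for u in c:
    q=[least_squares(lambda P:(proj('top',np.r_[P,z])-u).ravel(),[.5,0]).x for z in(.0,.03)]
    print([fixt([0,0,-d.x[2]],np.r_[v-d.x[:2],0])[0,:2].round(4) for v in q])
E
```

```text
['IKError', 'job_done', 'tcp_to_grasp']
rest [0.54010464 0.15632091 0.74104781] [[0.4, 2.1], [-0.4, -0.3], [-0.2, 0.5], [0.2, -0.8], [1.8, 1.1], [1.7, 0.8], [-2.0, 0.7], [-0.7, -1.8], [-2.1, -0.6], [0.0, 0.0], [-0.5, 1.1], [0.6, -0.6]]
[ 0.46825864 -0.01850671  0.05297273] [ 0.3  0.4 -0.4 -0.1]
[ 0.44315011 -0.04954571  0.05396637] [ 0.3  0.4 -0.4 -0.1]
[ 0.41818461 -0.08086118  0.05337933] [ 0.3  0.4 -0.4 -0.1]
green xy yaw z [ 0.44319635 -0.0496409   0.89675876  0.05343778] [ 0.2  0.4  0.3  0.4  0.3  0.4 -0.4 -0.2 -0.4  0.  -0.4 -0.1]
[array([ 0.0668, -0.1513]), array([ 0.0617, -0.1432])]
[array([-0.0572, -0.1509]), array([-0.0599, -0.1428])]
[array([0.0656, 0.0368]), array([0.0606, 0.0413])]
[array([-0.061 ,  0.0358]), array([-0.0636,  0.0404])]
[array([ 0.0652, -0.0463]), array([ 0.0602, -0.0402])]
[array([-0.055 , -0.0515]), array([-0.0577, -0.0453])]
```

```bash
cat >> h.py <<'E'
def delta(R,p,s=None):
    s=s or observe(); R0=Ro.from_euler('xyz',s['tool_rot']).as_matrix()
    d=R0.T@(np.array(p)-s['position']); v=np.degrees(Ro.from_matrix(R0.T@R).as_rotvec())
    print('d',d.round(4),'rot',v.round(2),'|d|',np.linalg.norm(d).round(3),'ang',np.linalg.norm(v).round(1)); return d,v
def st():
    s=observe(); print('t',round(s['clock'],2),'q',s['qpos'].round(3),'p',s['position'].round(4),'rpy',s['tool_rot'].round(3),'F',s['force'].round(1),'g',round(s['grip_width'],4),s['finger_force'])
    return s
E
python3 - <<'E'
from h import *
delta(np.array([[0,1,0],[1,0,0],[0,0,-1.]]),[.45,.03,.36])
E
```

```text
d [-0.4297 -0.4879 -0.1542] rot [-5.000e-02  4.000e-02  7.614e+01] |d| 0.668 ang 76.1
```

Emit:
send_rows:
  plan: "-0.215 -0.244 -0.10 0 0 38 0.085;-0.215 -0.244 -0.10 0 0 38 0.085;-0.215 -0.244 -0.10 0 0 38 0.085;-0.215 -0.244 -0.10 0 0 38 0.085;-0.215 -0.244 -0.10 0 0 38 0.085;-0.215 -0.244 -0.10 0 0 38 0.085;-0.215 -0.244 -0.10 0 0 38 0.085;-0.43 -0.488 -0.154 0 0 76 0.085;-0.43 -0.488 -0.154 0 0 76 0.085;-0.43 -0.488 -0.154 0 0 76 0.085"

```text
clock: 0.93
position: [0.3357, 0.2485, 0.3145]
tool_rot: [-3.142, -0.0, 1.856]
force: [1.4, 0.1, 0.8]
grip_width: 0.085
finger_force: 0.0
```

```bash
python3 - <<'E'
from h import *
st();delta(np.array([[0,1,0],[1,0,0],[0,0,-1.]]),[.45,.03,.36])
E
```

```text
t 0.93 q [-1.083  0.057  0.322  1.965 -0.02   1.123 -0.468] p [0.3357 0.2485 0.3145] rpy [-3.142 -0.     1.856] F [1.4 0.1 0.8] g 0.085 0.0
d [-0.2418  0.0483 -0.0456] rot [-1.000e-02 -3.000e-02  1.631e+01] |d| 0.251 ang 16.3
```

Emit:
send_rows:
  plan: "-0.24 0.048 -0.046 0 0 16 0.085;-0.24 0.048 -0.046 0 0 16 0.085;-0.24 0.048 -0.046 0 0 16 0.085;-0.24 0.048 -0.046 0 0 16 0.085;-0.24 0.048 -0.046 0 0 16 0.085;-0.24 0.048 -0.046 0 0 16 0.085;-0.24 0.048 -0.046 0 0 16 0.085;-0.24 0.048 -0.046 0 0 16 0.085;-0.24 0.048 -0.046 0 0 16 0.085"

```text
clock: 1.68
position: [0.4498, 0.0347, 0.3598]
tool_rot: [-3.141, 0.0, 1.582]
force: [-0.6, 0.9, -0.2]
grip_width: 0.0851
finger_force: 0.0
```

```bash
python3 - <<'E'
from h import *
s=st();f=imaging.grab_frame('wrist');cv2.imwrite('pics/w1.png',f['color'][:,:,::-1]);np.savez('w1.npz',p=s['position'],r=s['tool_rot'],T=f['tool_from_camera'],k=[f['fx'],f['cx'],f['cy']])
print(f['tool_from_camera'],f['fx'],f['cx'],f['cy'])
E
```

```text
t 1.68 q [-0.759  0.092  0.607  1.826 -0.056  1.241 -0.125] p [0.4498 0.0347 0.3598] rpy [-3.141  0.     1.582] F [-0.6  0.9 -0.2] g 0.0851 0.0
[[ 1.81756472e-03 -9.47054375e-01 -3.21068072e-01  8.25291199e-02]
 [ 9.99997703e-01  2.08615305e-03 -4.92542999e-04  1.92811439e-04]
 [ 1.13626214e-03 -3.21066439e-01  9.47055991e-01 -1.68276214e-01]
 [ 0.00000000e+00  0.00000000e+00  0.00000000e+00  1.00000000e+00]] 424.9105332934194 318.0580912955763 237.53362007501917
```

View pics/w1.png

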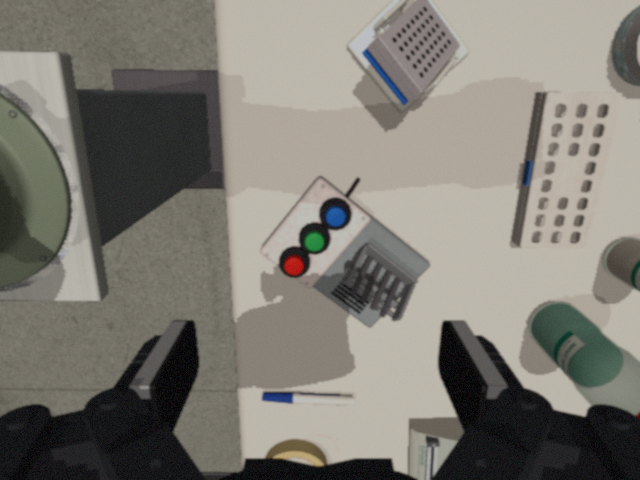

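```bash
python3 - <<'E'
import cv2,numpy as np
I=cv2.imread("pics/w1.png")
a=cv2.resize(I[172:332,255:435],None,fx=2.5,fy=2.5,interpolation=cv2.INTER_CUBIC)
b=cv2.resize(I[0:115,342:474],None,fx=2.5,fy=2.5,interpolation=cv2.INTER_CUBIC)
o=np.zeros((400,790,3),np.uint8);o[:a.shape[0],:a.shape[1]]=a;o[:b.shape[0],455:455+b.shape[1]]=b
cv2.imwrite("pics/w1c.png",o)
E
```

```text
(no output)
```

View pics/w1c.png

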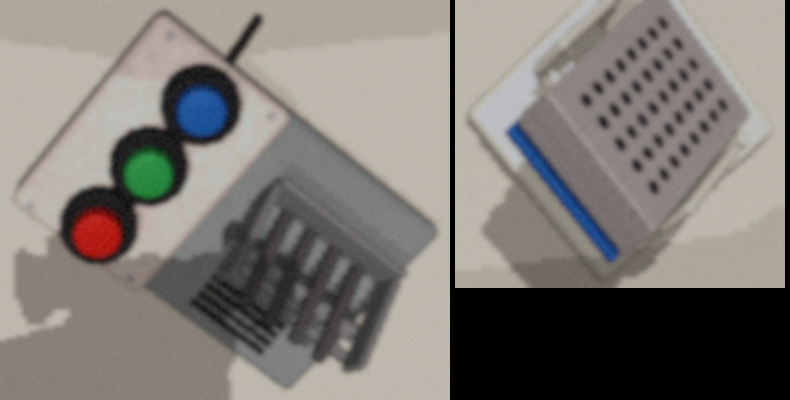

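```bash
cat >> h.py <<'E'
def wproj(P,n='w1.npz'):
    z=np.load(n); Tw=np.eye(4);Tw[:3,:3]=Ro.from_euler('xyz',z['r']).as_matrix();Tw[:3,3]=z['p'];Tw=Tw@z['T']
    p=(np.atleast_2d(P)-Tw[:3,3])@Tw[:3,:3]; f,cx,cy=z['k']
    return np.c_[cx+f*p[:,0]/p[:,2],cy+f*p[:,1]/p[:,2]]
E
python3 - <<'E'
from h import *
K=case(np.array([[-50,32,13],[-50,-32,13],[50,32,13],[50,-32,13],[-50,32,-13],[-50,-32,-13]])/1e3)
T=np.array([[118,158],[212,107],[66,108],[150,55],[132,196],[222,135]])/5+[240,212]-.4
S=np.array([[180,175],[200,127],[62,278],[0,0],[207,205],[227,152]])/5+[250,220]-.4
W=(np.array([[545,93],[652,232],[0,0],[748,115],[510,128],[615,262]])-[455,0])/2.5+[342,0]-.3
wS=np.array([1,1,1,0,1,1])[:,None]*.4; wW=np.array([1,1,0,1,1,1])[:,None]
f=lambda p:np.r_[((wproj(fixt(p,K))-W)*wW).ravel(),.4*(proj('top',fixt(p,K))-T).ravel(),((proj('scene',fixt(p,K))-S)*wS).ravel()]
r=least_squares(f,[.5,.1,.8],loss='soft_l1');print('rest',r.x.round(4),r.fun.reshape(-1,2).round(1).tolist())
r2=least_squares(lambda p:f(p)[:12],[.5,.1,.8]);print('wrist only',r2.x.round(4),r2.fun.round(1))
# dryer
cw=lambda a:np.array(a)/2.5+[255,172]-.3
B=np.array([[427,280],[475,326],[524,373]])/5+[240,212]-.4
BS=np.array([[472,187],[541,186],[610,187]])/5+[250,220]-.4
BW=cw([[203,112],[150,174],[97,235]])
CW=cw([[435,232],[290,388],[165,12],[18,195]])
VW=cw([[280,180],[405,268],[235,228],[352,365]])
def g(p):
    x,y,yaw,w,h,yb,zb,ymin,xb=p; q=(x,y,yaw)
    b=fixt(q,[[xb+.04,yb,zb],[xb,yb,zb],[xb-.04,yb,zb]])
    c=fixt(q,[[.062,ymin,h],[-.062,ymin,h],[.062,ymin+.19,h],[-.062,ymin+.19,h]])
    v=fixt(q,[[.0415,w,.0357],[.0415,-w,.0357],[-.0023,w,.0739],[-.0023,-w,.0739]])
    return np.r_[(wproj(b)-BW).ravel(),.4*(proj('top',b)-B).ravel(),.4*(proj('scene',b)-BS).ravel(),(wproj(c)-CW).ravel(),(wproj(v)-VW).ravel()]
d=least_squares(g,[.52,-.11,.9,.04,.02,.097,.05,-.05,0],loss='soft_l1');print('dryer x y yaw w h yb zb ymin xb',d.x.round(4));print(d.fun.reshape(-1,2).round(1).tolist())
q=d.x[:3];print('bay',fixt(q,[.004,0,.069]),'blue',fixt(q,[d.x[8]+.04,d.x[5],d.x[6]]),'green',fixt(q,[d.x[8],d.x[5],d.x[6]]))
E
```

```text
rest [0.539  0.158  0.7346] [[0.5, -1.7], [1.1, -0.0], [0.0, -0.0], [1.6, -0.3], [-3.4, 1.1], [-3.6, 1.2], [-0.1, 1.0], [-0.4, 0.0], [-0.3, 0.3], [-0.1, -0.2], [0.4, 0.6], [0.4, 0.5], [-1.0, 0.5], [-0.3, -0.5], [-1.0, -0.1], [0.0, 0.0], [-0.3, 0.6], [0.1, -0.1]]
wrist only [0.5396 0.1581 0.7405] [ 1.1 -1.5  2.1 -0.1  0.  -0.   2.2 -0.7 -2.7  1.4 -2.6  1.2]
dryer x y yaw w h yb zb ymin xb [ 0.5173 -0.1116  0.9087  0.0393 -0.0043  0.0942  0.0506 -0.0595  0.0051]
[[-0.2, -0.2], [-0.3, 0.2], [0.3, 0.1], [0.1, -0.1], [0.1, -0.1], [0.2, -0.2], [-0.4, 0.1], [-0.4, 0.2], [-0.5, 0.1], [1.3, -0.2], [-0.9, 0.3], [-0.3, 0.5], [0.3, -0.8], [1.3, -1.6], [-1.7, -0.1], [-1.7, 17.6], [1.5, 0.1]]
bay [[ 0.51973624 -0.108452    0.069     ]] blue [[ 0.4706976  -0.01812987  0.05064939]] green [[ 0.4461066  -0.04967797  0.05064939]]
```

```bash
cat >> h.py <<'E'
REST=(.5395,.158,.738); DRY=(.5173,-.1116,.9087)
def pose(q,cx,lift=0,up=True):
    """tool pose: tcp at case-x cx, lift along slope normal; up: lid-up grasp, else rolled 180"""
    Rz=Ro.from_euler('z',q[2]).as_matrix(); M=Rz@RB
    R=np.c_[M[:,1],M[:,2],M[:,0]]
    if not up: R=R@np.diag([-1,-1,1])
    return R,fixt(q,case([cx,0,lift]))[0]
E
python3 - <<'E'
from h import *
for c in(-.1,-.014): R,p=pose(REST,c);print(p);delta(R,p)
E
```

```text
[0.4901464  0.11311641 0.13971068]
d [0.0773 0.0416 0.22  ] rot [-43.01  16.29 -39.38] |d| 0.237 ang 60.5
[0.53513546 0.15403076 0.07889949]
d [0.1177 0.0872 0.2808] rot [-43.01  16.29 -39.38] |d| 0.317 ang 60.5
```

Emit:
send_rows:
  plan: "0.077 -0.02 0.10 -43 16.3 -39.4 0.085;0.077 -0.02 0.10 -43 16.3 -39.4 0.085;0.077 -0.02 0.10 -43 16.3 -39.4 0.085;0.077 -0.02 0.10 -43 16.3 -39.4 0.085;0.077 -0.02 0.10 -43 16.3 -39.4 0.085;0.077 -0.02 0.10 -43 16.3 -39.4 0.085;0.077 -0.02 0.10 -43 16.3 -39.4 0.085;0.077 0.0 0.15 -43 16.3 -39.4 0.085;0.077 0.02 0.19 -43 16.3 -39.4 0.085;0.077 0.0416 0.22 -43 16.3 -39.4 0.085"

```text
clock: 2.57
position: [0.4287, 0.1188, 0.2536]
tool_rot: [2.586, -0.051, 2.139]
force: [-0.2, 0.6, 0.1]
grip_width: 0.0851
finger_force: 0.0
```

```bash
python3 - <<'E'
from h import *
st()
for c in(-.1,-.014): R,p=pose(REST,c);delta(R,p)
E
```

```text
t 2.57 q [-0.534 -0.066  0.289  2.41  -0.623  0.336  0.857] p [0.4287 0.1188 0.2536] rpy [ 2.586 -0.051  2.139] F [-0.2  0.6  0.1] g 0.0851 0.0
d [-0.0437 -0.0175  0.1207] rot [-12.89   3.76  -9.48] |d| 0.13 ang 16.4
d [-0.0365  0.0011  0.2044] rot [-12.89   3.76  -9.48] |d| 0.208 ang 16.4
```

Emit:
send_rows:
  plan: "-0.044 -0.0175 0.06 -6 2 -4.5 0.085;-0.044 -0.0175 0.09 -13 3.8 -9.5 0.085;-0.044 -0.0175 0.12 -13 3.8 -9.5 0.085;-0.044 -0.0175 0.12 -13 3.8 -9.5 0.085;-0.044 -0.0175 0.12 -13 3.8 -9.5 0.085;-0.044 -0.0175 0.12 -13 3.8 -9.5 0.085;-0.044 -0.0175 0.12 -13 3.8 -9.5 0.085"

```text
clock: 3.15
position: [0.437, 0.1095, 0.2098]
tool_rot: [2.587, -0.011, 2.218]
force: [0.4, 0.3, 0.4]
grip_width: 0.0853
finger_force: 0.0
```

```bash
python3 - <<'E'
from h import *
s=st()
for c in(-.1,-.014): R,p=pose(REST,c);delta(R,p)
f=imaging.grab_frame('wrist');cv2.imwrite('pics/w2.png',f['color'][:,:,::-1]);np.savez('w2.npz',p=s['position'],r=s['tool_rot'],T=f['tool_from_camera'],k=[f['fx'],f['cx'],f['cy']])
K=case(np.array([[-50,32,13],[-50,-32,13],[50,32,13],[50,-32,13],[-50,32,-13],[-50,-32,-13]])/1e3)
print(wproj(fixt(REST,K),'w2.npz').round(0).tolist())
E
```

```text
t 3.15 q [ 0.239  0.085 -0.444  2.422 -0.98   0.248  1.363] p [0.437  0.1095 0.2098] rpy [ 2.587 -0.011  2.218] F [0.4 0.3 0.4] g 0.0853 0.0
d [-0.0299  0.0011  0.0828] rot [-13.17   2.75  -4.44] |d| 0.088 ang 14.2
d [-0.0251  0.0205  0.1664] rot [-13.17   2.75  -4.44] |d| 0.17 ang 14.2
[[349.0, 207.0], [354.0, 287.0], [367.0, 175.0], [369.0, 239.0], [314.0, 208.0], [321.0, 286.0]]
```

View pics/w2.png

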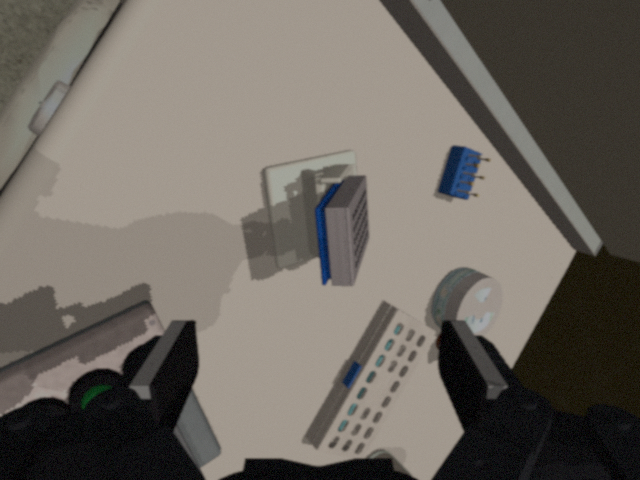

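Emit:
send_rows:
  plan: "-0.03 0.001 0.05 -5 1 -2 0.085;-0.03 0.001 0.083 -13 2.8 -4.4 0.085;-0.03 0.001 0.083 -13 2.8 -4.4 0.085;-0.03 0.001 0.083 -13 2.8 -4.4 0.085;-0.03 0.001 0.083 -13 2.8 -4.4 0.085;-0.03 0.001 0.083 -13 2.8 -4.4 0.085;-0.03 0.001 0.083 -13 2.8 -4.4 0.085"

```text
clock: 3.78
position: [0.4463, 0.0853, 0.1897]
tool_rot: [2.464, -0.043, 2.321]
force: [-0.2, -0.0, -1.4]
grip_width: 0.0848
finger_force: 0.0
```

```bash
python3 - <<'E'
from h import *
s=st()
for c in(-.1,-.014): R,p=pose(REST,c);delta(R,p)
E
```

```text
t 3.78 q [ 1.008  0.351 -1.108  2.43  -1.239  0.169  1.935] p [0.4463 0.0853 0.1897] rpy [ 2.464 -0.043  2.321] F [-0.2 -0.  -1.4] g 0.0848 0.0
d [-0.0117  0.0087  0.0706] rot [-6.18 -2.32 -1.12] |d| 0.072 ang 6.7
d [-0.0151  0.018   0.156 ] rot [-6.18 -2.32 -1.12] |d| 0.158 ang 6.7
```

```bash
cat > kin.py <<'E'
from h import *
import itertools
D=np.array([[-1.39922,.52198,-.03632,1.59998,.02118,1.02113,-.11279,.14959,.60646,.20526,-3.14048,0,2.8998],
[-1.083,.057,.322,1.965,-.02,1.123,-.468,.3357,.2485,.3145,-3.142,0,1.856],
[-.759,.092,.607,1.826,-.056,1.241,-.125,.4498,.0347,.3598,-3.141,0,1.582],
[-.534,-.066,.289,2.41,-.623,.336,.857,.4287,.1188,.2536,2.586,-.051,2.139],
[.239,.085,-.444,2.422,-.98,.248,1.363,.437,.1095,.2098,2.587,-.011,2.218],
[1.008,.351,-1.108,2.43,-1.239,.169,1.935,.4463,.0853,.1897,2.464,-.043,2.321]])
z=lambda a:Ro.from_euler('z',a).as_matrix(); y=lambda a:Ro.from_euler('y',a).as_matrix()
def fk(q,P,s):
    h,L1,a1,a2,L2,b,Lt,o0,o7=P
    R=z(s[0]*q[0]+o0);p=np.array([0,0,h])
    R=R@y(q[1])@z(s[1]*q[2]);p=p+R@[a1,0,L1]
    R=R@y(q[3]);p=p+R@[a2,0,L2]
    R=R@z(s[2]*q[4])@y(q[5]);p=p+R@[b,0,Lt]
    return R@z(s[3]*q[6]+o7),p
def res(P,s):
    o=[]
    for d in D:
        R,p=fk(d[:7],P,s); o+=[p-d[7:10],.3*Ro.from_matrix(R.T@Ro.from_euler('xyz',d[10:]).as_matrix()).as_rotvec()]
    return np.concatenate(o)
def fit():
    best=None
    for s in itertools.product([-1,1],repeat=3):
        s=(-1,)+s
        for o7 in(0,1.57,3.14,-1.57):
            r=least_squares(lambda P:res(P,s),[.35,.4,0,0,.4,0,.3,0,o7])
            if best is None or r.cost<best[0]: best=(r.cost,r.x,s)
    return best
E
python3 - <<'E'
from kin import *
c,P,s=fit();print(c,P.round(4).tolist(),s);print(abs(res(P,s)).max())
lo=[-2.91,-.3,-1.5,.17,-1.26,.16,-2.52];hi=[2.91,2.13,1.42,2.43,4.41,1.93,2.52]
rng=np.random.default_rng(0)
def ik(T,n=40):
    R,p=T;out=[]
    for i in range(n):
        r=least_squares(lambda q:(lambda f:np.r_[f[1]-p,.3*Ro.from_matrix(f[0].T@R).as_rotvec()])(fk(q,P,s)),rng.uniform(lo,hi),bounds=(lo,hi))
        out.append((np.abs(r.fun).max(),r.x))
    out.sort(key=lambda t:t[0]);return out
for nm,T in (('grasp',pose(REST,-.014)),('pre-.06',pose(REST,-.06)),('graspflip',pose(REST,-.014,0,False)),('place',pose(DRY,-.014,0,False)),('place0',pose(DRY,-.014)),('placeback',pose(DRY,-.08,0,False)),('placelift',pose(DRY,-.014,.08,False))):
    o=ik(T);print(nm,[(round(e,4),q.round(2).tolist()) for e,q in o[:4]])
E
```

```text
0.0006814153520335721 [0.3667, 0.503, -0.0138, 0.0236, 0.4433, -0.0185, 0.3463, -0.0993, 1.48] (-1, -1, -1, -1)
0.018581536531335964
grasp [(np.float64(0.0), [0.59, 0.86, -0.8, 2.26, 3.33, 0.3, -2.45]), (np.float64(0.0), [-0.87, 0.94, 0.93, 2.3, 4.13, 1.22, 2.35]), (np.float64(0.0), [0.76, 1.04, -1.0, 2.27, 2.74, 0.33, -1.71]), (np.float64(0.0), [0.88, 1.26, -1.19, 2.28, 2.37, 0.49, -1.19])]
pre-.06 [(np.float64(0.0), [0.91, 1.01, -1.11, 2.33, 2.53, 0.3, -1.49]), (np.float64(0.0), [0.8, 0.86, -0.98, 2.32, 3.04, 0.23, -2.09]), (np.float64(0.0), [0.87, 0.95, -1.06, 2.32, 2.71, 0.26, -1.7]), (np.float64(0.0), [0.89, 0.98, -1.09, 2.33, 2.61, 0.28, -1.58])]
graspflip [(np.float64(0.0), [0.76, 1.04, -1.01, 2.27, 2.74, 0.33, 1.44]), (np.float64(0.0), [-0.09, 0.65, -0.01, 2.29, 4.05, 0.64, -0.31]), (np.float64(0.0), [0.81, 1.12, -1.08, 2.27, 2.57, 0.38, 1.66]), (np.float64(0.0), [0.83, 1.14, -1.1, 2.27, 2.52, 0.4, 1.73])]
place [(np.float64(0.0), [1.22, 0.93, -0.82, 2.05, -0.38, 0.44, -1.24]), (np.float64(0.0), [1.53, 1.5, -1.38, 2.04, 1.05, 0.72, -2.43]), (np.float64(0.0), [1.55, 1.61, -1.4
[... 199 characters left out ...]
23, 2.04, 0.78, 0.56, 0.91]), (np.float64(0.0), [0.67, 0.72, -0.11, 2.03, -1.14, 0.81, 2.5]), (np.float64(0.0), [1.38, 1.11, -1.04, 2.05, 0.26, 0.42, 1.35])]
placeback [(np.float64(0.0), [0.6, 0.62, 0.1, 2.03, -1.09, 0.99, -0.67]), (np.float64(0.0), [0.98, 0.66, -0.37, 2.03, -0.85, 0.78, -0.85]), (np.float64(0.0), [1.19, 0.73, -0.64, 2.04, -0.62, 0.67, -1.03]), (np.float64(0.0), [1.05, 0.68, -0.47, 2.04, -0.78, 0.74, -0.9])]
placelift [(np.float64(0.0), [0.64, 0.61, -0.21, 2.04, -1.09, 0.76, -0.84]), (np.float64(0.0), [0.61, 0.61, -0.19, 2.04, -1.11, 0.77, -0.83]), (np.float64(0.0), [1.22, 0.9, -1.0, 2.05, -0.16, 0.41, -1.6]), (np.float64(0.0), [0.97, 0.71, -0.65, 2.04, -0.78, 0.55, -1.07])]
```

```bash
cat > kin2.py <<'E'
from kin import *
LO=np.array([-2.91,-.3,-1.5,.17,-1.26,.16,-2.52]);HI=np.array([2.91,2.13,1.42,2.43,4.41,1.93,2.52])
def chain(q,P):
    t=P[:15].reshape(5,3)
    R=z(-q[0]);p=t[0]
    R=R@y(q[1]);p=p+R@t[1]*0
    R=R@z(-q[2]);p=p+R@t[1]
    R=R@y(q[3]);p=p+R@t[2]
    R=R@z(-q[4]);R=R@y(q[5]);p=p+R@t[3]
    R=R@z(-q[6]+P[15]);p=p+R@t[4]
    return R,p
def res2(P):
    o=[]
    for d in D:
        R,p=chain(d[:7],P); o+=[p-d[7:10],.3*Ro.from_matrix(R.T@Ro.from_euler('xyz',d[10:]).as_matrix()).as_rotvec()]
    return np.concatenate(o+[1e-3*P[[0,1,3,4,6,7,9,10,12,13]],[.0*P[14]]])
def fit2():
    return least_squares(res2,[0,0,.36,0,0,.45,0,0,.43,0,0,.3,0,0,.0,np.pi/2])
E
python3 - <<'E'
from kin2 import *
r=fit2();print(r.x.round(4).tolist());print((res2(r.x)[:36].reshape(6,6)*1e3).round(1).tolist())
E
```

```text
[0.0127, -0.0073, 0.3689, -0.0048, -0.0151, 0.5474, 0.0277, -0.0151, 0.4198, -0.0234, -0.025, 4.6836, 0.0084, -0.0091, -4.2884, 1.5707]
[[-0.1, -0.0, 1.4, 0.0, 0.0, 0.0], [-0.4, -0.2, -0.5, -0.2, 0.1, -0.1], [1.1, 0.1, -1.5, -0.0, -0.1, -0.1], [-3.1, -1.5, 3.5, -0.1, -0.0, -0.1], [0.4, -0.9, 0.1, 0.1, -0.1, 0.2], [2.1, 2.4, -3.0, 0.1, -0.1, 0.0]]
```

```bash
sed -i 's/\[.0\*P\[14\]\]/[P[14]]/' kin2.py; cat >> kin2.py <<'E'
PP=fit2().x
def ikn(T,q0,w=.02,lo=LO+.03,hi=HI-.03,ww=None):
    "solution near q0"
    R,p=T; ww=np.ones(7) if ww is None else ww; q0=np.clip(q0,lo+1e-6,hi-1e-6)
    e=lambda q:(lambda f:np.r_[f[1]-p,.3*Ro.from_matrix(f[0].T@R).as_rotvec()])(chain(q,PP))
    r=least_squares(lambda q:np.r_[30*e(q),w*ww*(q-q0)],q0,bounds=(lo,hi)); return r.x,np.abs(e(r.x)).max()
def rows(q,claw,n=10,vmax=np.array([1.89,1.89,2.39,2.39,3.01,3.01,3.01])*.6,dump=True):
    "rows in current tool frame through joint waypoints q (list); returns"
    s=observe();cur=np.array(s['qpos']);R0,p0=chain(cur,PP);out=[];pts=[]
    for w in q:
        w=np.array(w)
        Ra,pa=chain(cur,PP);Rb,pb=chain(w,PP)
        m=max(np.max(abs(w-cur)/(vmax/12)),1)
        # count using fine arc for tool
        f=[chain(cur+(w-cur)*t,PP) for t in np.linspace(0,1,40)]
        ang=sum(np.linalg.norm(Ro.from_matrix(a[0].T@b[0]).as_rotvec()) for a,b in zip(f,f[1:]));dis=sum(np.linalg.norm(a[1]-b[1]) for a,b in zip(f,f[1:]))
        m=int(np.ceil(max(m,np.degrees(ang)/6.8,dis/.038)))
        for i in range(1,m+1):
            R,p=chain(cur+(w-cur)*i/m,PP);pts.append(p)
            out.append(np.r_[R0.T@(p-p0),np.degrees(Ro.from_matrix(R0.T@R).as_rotvec()),claw])
        cur=w
    pts=np.array(pts);print('total rows',len(out),'min z',pts[:,2].min().round(3),'r min',np.hypot(pts[:,0],pts[:,1]).min().round(3))
    print(';'.join(' '.join(f'{v:.3f}' if k in(0,1,2,6) else f'{v:.1f}' for k,v in enumerate(r)) for r in out[:n]));return out
E
python3 - <<'E'
from kin2 import *
print(PP.round(3).tolist(),abs(res2(PP)[:36]).max())
q=observe()['qpos']
g0=np.array([0.76,1.04,-1.0,2.27,2.74,0.33,-1.71])
for nm,T in (('grasp',pose(REST,-.014)),):
  for gg in (g0,[.6,.9,-.8,2.26,3.2,.35,-2.2],[-.09,.7,0,2.27,4.0,.6,-2.5]):
    print(nm,*[a.round(3) for a in ikn(T,np.array(gg),.01)])
R,p=pose(REST,-.014);sl=p-R[:,0]*.1
print('slide start',sl,*[a.round(3) for a in ikn((R,sl),g0,.01)]); print('slide +y',*[a.round(3) for a in ikn((R,p+R[:,0]*.1),g0,.01)])
R2,p2=pose(DRY,-.014,0,False);
for gg in ([1.37,1.1,-1.03,2.05,.22,.42,-1.76],[1.5,1.4,-1.3,2.04,.9,.65,-2.3]):print('place',*[a.round(3) for a in ikn((R2,p2),np.array(gg),.01)])
E
```

```text
[0.013, -0.007, 0.369, -0.005, -0.015, 0.547, 0.028, -0.015, 0.42, -0.023, -0.025, 0.395, 0.008, -0.009, 0.0, 1.571] 0.003486823531639094
grasp [ 0.819  1.004 -1.02   2.4    2.819  0.465 -1.769] 0.0
grasp [ 0.688  0.867 -0.831  2.375  3.204  0.414 -2.235] 0.0
grasp [ 0.598  0.803 -0.717  2.365  3.411  0.423 -2.49 ] 0.0
slide start [0.60241642 0.0800492  0.07889949] [ 0.949  1.005 -0.984  2.213  2.753  0.19  -1.578] 0.0
slide +y [ 0.4    0.757 -0.718  2.4    3.227  0.424 -2.49 ] 0.022
place [ 1.459  1.018 -1.084  2.187  0.209  0.324 -1.759] 0.0
place [ 1.613  1.282 -1.345  2.197  0.925  0.537 -2.399] 0.0
```

```bash
cat > plan1.py <<'E'
from kin2 import *
R,p=pose(REST,-.014)
G0=np.array([.819,1.0,-1.02,2.39,2.8,.46,-1.75])
S1,e1=ikn((R,p-R[:,0]*.06),G0,.005); SH,e2=ikn((R,p-R[:,0]*.07+R[:,1]*.06+[0,0,.05]),S1,.005)
W1=[1.0,.35,-1.05,2.0,-1.15,.95,1.9]; W2=[.95,.55,-1.0,2.0,2.8,.9,-1.7]
E
python3 - <<'E'
from plan1 import *
print('S1',S1.round(3),e1.round(4),'SH',SH.round(3),e2.round(4))
a=observe()['qpos']
for b in (W1,W2,SH,S1):
    b=np.array(b)
    for t in np.linspace(0,1,6)[1:]:
        Rr,pp=chain(a+(b-a)*t,PP);print((a+(b-a)*t).round(2)[[4,5]],'tcp',pp.round(3),'z',Rr[:,2].round(2),'wrist',(pp-.395*Rr[:,2]).round(2))
    print();a=b
o=rows([W1,W2,SH],.085)
E
```

```text
S1 [ 0.903  0.995 -0.992  2.287  2.827  0.287 -1.699] 0.0 SH [ 0.924  0.837 -1.156  2.233  2.159  0.19  -1.216] 0.0
[-1.22  0.33] tcp [0.483 0.13  0.231] z [ 0.44  0.57 -0.7 ] wrist [ 0.31 -0.09  0.51]
[-1.2   0.48] tcp [0.51  0.165 0.281] z [ 0.42  0.67 -0.61] wrist [ 0.34 -0.1   0.52]
[-1.19  0.64] tcp [0.528 0.194 0.335] z [ 0.39  0.76 -0.52] wrist [ 0.38 -0.11  0.54]
[-1.17  0.79] tcp [0.538 0.216 0.39 ] z [ 0.33  0.84 -0.44] wrist [ 0.41 -0.11  0.56]
[-1.15  0.95] tcp [0.538 0.231 0.445] z [ 0.27  0.9  -0.36] wrist [ 0.43 -0.12  0.59]

[-0.36  0.94] tcp [0.456 0.088 0.271] z [ 0.02  0.58 -0.81] wrist [ 0.45 -0.14  0.59]
[0.43 0.93] tcp [ 0.475 -0.131  0.201] z [ 0.02  0.02 -1.  ] wrist [ 0.47 -0.14  0.6 ]
[1.22 0.92] tcp [ 0.592 -0.309  0.255] z [ 0.29 -0.46 -0.84] wrist [ 0.48 -0.13  0.59]
[2.01 0.91] tcp [ 0.746 -0.35   0.393] z [ 0.68 -0.6  -0.43] wrist [ 0.48 -0.11  0.56]
[2.8 0.9] tcp [ 0.852 -0.231  0.53 ] z [ 0.95 -0.31 -0.01] wrist [ 0.48 -0.11  0.53]

[2.67 0.76] tcp [ 0.836 -0.182  0.413] z [ 0.94 -0.22 -0.25] wrist [ 0.46 -0.1   0.51]
[2.54 0.62] tcp [ 0.801 -0.116  0
[... 475 characters left out ...]
1]
[2.56 0.25] tcp [0.593 0.112 0.112] z [ 0.52  0.46 -0.72] wrist [ 0.39 -0.07  0.39]
[2.69 0.27] tcp [0.585 0.11  0.095] z [ 0.52  0.47 -0.71] wrist [ 0.38 -0.07  0.38]
[2.83 0.29] tcp [0.576 0.11  0.079] z [ 0.52  0.48 -0.71] wrist [ 0.37 -0.08  0.36]

total rows 55 min z 0.171 r min 0.451
0.005 0.039 0.001 -3.6 2.8 -0.6 0.085;0.010 0.077 -0.001 -7.1 5.5 -1.5 0.085;0.015 0.114 -0.007 -10.4 8.3 -2.5 0.085;0.021 0.149 -0.016 -13.6 11.1 -3.8 0.085;0.027 0.182 -0.027 -16.7 13.9 -5.2 0.085;0.034 0.212 -0.041 -19.6 16.7 -6.8 0.085;0.040 0.240 -0.058 -22.3 19.5 -8.6 0.085;0.047 0.266 -0.077 -24.8 22.4 -10.6 0.085;0.054 0.288 -0.097 -27.2 25.2 -12.7 0.085;0.056 0.248 -0.086 -20.8 26.7 -11.7 0.085
```

```bash
sed -i '/^W1/d' plan1.py; echo 'W1=[1.0,.2,-1.05,2.15,-1.15,.6,1.9]; W2=[.95,.4,-1.0,2.15,2.6,.6,-1.6]' >> plan1.py
python3 - <<'E'
from plan1 import *
a=observe()['qpos']
for b in (W1,W2,SH):
    b=np.array(b)
    for t in np.linspace(0,1,6)[1:]:
        Rr,pp=chain(a+(b-a)*t,PP);print((a+(b-a)*t).round(2)[[4,5]],'tcp',pp.round(3),'z',Rr[:,2].round(2),'wrist',(pp-.395*Rr[:,2]).round(2))
    print();a=b
o=rows([W1,W2,SH],.085)
E
```

```text
[-1.22  0.26] tcp [0.477 0.105 0.217] z [ 0.46  0.5  -0.74] wrist [ 0.3  -0.09  0.51]
[-1.2   0.34] tcp [0.502 0.121 0.249] z [ 0.47  0.54 -0.7 ] wrist [ 0.32 -0.09  0.53]
[-1.19  0.43] tcp [0.523 0.136 0.282] z [ 0.48  0.58 -0.66] wrist [ 0.33 -0.09  0.54]
[-1.17  0.51] tcp [0.54  0.151 0.316] z [ 0.48  0.61 -0.63] wrist [ 0.35 -0.09  0.56]
[-1.15  0.6 ] tcp [0.553 0.165 0.351] z [ 0.47  0.65 -0.6 ] wrist [ 0.37 -0.09  0.59]

[-0.4  0.6] tcp [0.495 0.06  0.254] z [ 0.28  0.42 -0.87] wrist [ 0.39 -0.1   0.6 ]
[0.35 0.6 ] tcp [ 0.507 -0.083  0.22 ] z [ 0.26  0.04 -0.96] wrist [ 0.4 -0.1  0.6]
[1.1 0.6] tcp [ 0.584 -0.193  0.256] z [ 0.44 -0.27 -0.86] wrist [ 0.41 -0.09  0.59]
[1.85 0.6 ] tcp [ 0.69  -0.216  0.335] z [ 0.71 -0.36 -0.61] wrist [ 0.41 -0.07  0.58]
[2.6 0.6] tcp [ 0.769 -0.138  0.414] z [ 0.92 -0.18 -0.34] wrist [ 0.4  -0.07  0.55]

[2.51 0.52] tcp [ 0.751 -0.098  0.336] z [ 0.87 -0.08 -0.48] wrist [ 0.41 -0.07  0.53]
[2.42 0.44] tcp [ 0.725 -0.048  0.271] z [ 0.8   0.04 -0.6 ] wrist [ 0.41 -0.06  0.51]
[2.34 0.35] tcp [0.692 0.009 0.221] z [ 0.72  0.18 -0.67] wrist [ 0.41 -0.06  0.49]
[2.25 0.27] tcp [0.654 0.07  0.188] z [ 0.62  0.33 -0.71] wrist [ 0.41 -0.06  0.47]
[2.16 0.19] tcp [0.614 0.131 0.171] z [ 0.52  0.48 -0.71] wrist [ 0.41 -0.06  0.45]

total rows 42 min z 0.171 r min 0.483
-0.005 0.037 -0.003 -2.8 0.9 -1.5 0.085;-0.009 0.073 -0.008 -5.5 1.8 -3.3 0.085;-0.011 0.108 -0.015 -8.0 2.7 -5.3 0.085;-0.011 0.142 -0.024 -10.3 3.7 -7.4 0.085;-0.010 0.174 -0.035 -12.4 4.8 -9.8 0.085;-0.007 0.204 -0.047 -14.3 5.9 -12.3 0.085;-0.009 0.173 -0.043 -9.5 7.0 -11.4 0.085;-0.013 0.141 -0.041 -4.7 7.5 -10.5 0.085;-0.022 0.111 -0.040 0.1 7.4 -9.6 0.085;-0.034 0.082 -0.041 4.7 6.5 -8.7 0.085
```

Emit:
send_rows:
  plan: "-0.005 0.037 -0.003 -2.8 0.9 -1.5 0.085;-0.009 0.073 -0.008 -5.5 1.8 -3.3 0.085;-0.011 0.108 -0.015 -8.0 2.7 -5.3 0.085;-0.011 0.142 -0.024 -10.3 3.7 -7.4 0.085;-0.010 0.174 -0.035 -12.4 4.8 -9.8 0.085;-0.007 0.204 -0.047 -14.3 5.9 -12.3 0.085;-0.009 0.173 -0.043 -9.5 7.0 -11.4 0.085;-0.013 0.141 -0.041 -4.7 7.5 -10.5 0.085;-0.022 0.111 -0.040 0.1 7.4 -9.6 0.085;-0.034 0.082 -0.041 4.7 6.5 -8.7 0.085"

```text
clock: 4.62
position: [0.499, 0.0823, 0.2702]
tool_rot: [2.545, -0.044, 2.508]
force: [-0.7, 0.4, -0.4]
grip_width: 0.085
finger_force: 0.0
```

```bash
python3 - <<'E'
from plan1 import *
st();o=rows([W2,SH],.085)
E
```

```text
t 4.62 q [ 0.765  0.226 -0.797  2.113 -0.603  0.621  1.385] p [0.499  0.0823 0.2702] rpy [ 2.545 -0.044  2.508] F [-0.7  0.4 -0.4] g 0.085 0.0
total rows 33 min z 0.171 r min 0.5
-0.009 -0.030 -0.002 4.6 -0.8 1.2 0.085;-0.020 -0.058 -0.006 8.9 -2.2 2.3 0.085;-0.035 -0.084 -0.012 13.0 -4.2 3.4 0.085;-0.052 -0.107 -0.020 16.7 -6.7 4.3 0.085;-0.071 -0.127 -0.029 20.0 -9.7 5.2 0.085;-0.092 -0.143 -0.039 22.8 -13.1 5.8 0.085;-0.115 -0.156 -0.050 25.1 -16.9 6.3 0.085;-0.138 -0.165 -0.062 26.8 -21.0 6.7 0.085;-0.163 -0.169 -0.073 27.9 -25.3 6.9 0.085;-0.187 -0.170 -0.085 28.4 -29.7 6.9 0.085
```

Tracks well. Continue.

Emit:
send_rows:
  plan: "-0.009 -0.030 -0.002 4.6 -0.8 1.2 0.085;-0.020 -0.058 -0.006 8.9 -2.2 2.3 0.085;-0.035 -0.084 -0.012 13.0 -4.2 3.4 0.085;-0.052 -0.107 -0.020 16.7 -6.7 4.3 0.085;-0.071 -0.127 -0.029 20.0 -9.7 5.2 0.085;-0.092 -0.143 -0.039 22.8 -13.1 5.8 0.085;-0.115 -0.156 -0.050 25.1 -16.9 6.3 0.085;-0.138 -0.165 -0.062 26.8 -21.0 6.7 0.085;-0.163 -0.169 -0.073 27.9 -25.3 6.9 0.085;-0.187 -0.170 -0.085 28.4 -29.7 6.9 0.085"

```text
clock: 5.45
position: [0.5394, -0.1789, 0.2375]
tool_rot: [2.992, 0.397, 2.206]
force: [-0.0, -0.3, -0.8]
grip_width: 0.0849
finger_force: 0.0
```

```bash
python3 - <<'E'
from plan1 import *
st();o=rows([W2,SH],.085)
E
```

```text
t 5.45 q [ 0.319  0.217 -0.253  2.077  0.504  0.528  0.35 ] p [ 0.5394 -0.1789  0.2375] rpy [2.992 0.397 2.206] F [-0.  -0.3 -0.8] g 0.0849 0.0
total rows 25 min z 0.171 r min 0.608
-0.016 -0.006 0.005 1.4 -2.8 0.3 0.085;-0.033 -0.008 0.008 2.1 -5.9 0.7 0.085;-0.050 -0.007 0.010 2.2 -9.1 1.1 0.085;-0.068 -0.002 0.010 1.6 -12.3 1.5 0.085;-0.084 0.007 0.010 0.3 -15.5 2.0 0.085;-0.099 0.020 0.007 -1.7 -18.5 2.5 0.085;-0.113 0.036 0.003 -4.4 -21.4 3.0 0.085;-0.125 0.055 -0.002 -7.6 -24.0 3.6 0.085;-0.135 0.076 -0.010 -11.5 -26.2 4.2 0.085;-0.142 0.099 -0.020 -15.8 -28.0 4.8 0.085
```

Emit:
send_rows:
  plan: "-0.016 -0.006 0.005 1.4 -2.8 0.3 0.085;-0.033 -0.008 0.008 2.1 -5.9 0.7 0.085;-0.050 -0.007 0.010 2.2 -9.1 1.1 0.085;-0.068 -0.002 0.010 1.6 -12.3 1.5 0.085;-0.084 0.007 0.010 0.3 -15.5 2.0 0.085;-0.099 0.020 0.007 -1.7 -18.5 2.5 0.085;-0.113 0.036 0.003 -4.4 -21.4 3.0 0.085;-0.125 0.055 -0.002 -7.6 -24.0 3.6 0.085;-0.135 0.076 -0.010 -11.5 -26.2 4.2 0.085;-0.142 0.099 -0.020 -15.8 -28.0 4.8 0.085"

```text
clock: 6.28
position: [0.6748, -0.2232, 0.3149]
tool_rot: [2.592, 0.813, 1.925]
force: [-1.3, -0.0, -0.6]
grip_width: 0.085
finger_force: 0.0
```

```bash
python3 - <<'E'
from plan1 import *
s=st();o=rows([W2,SH],.085)
R,p=pose(REST,-.014)
for w in(.3,.1,.02):
  q,e=ikn((R,p-R[:,0]*.07+R[:,1]*.06+[0,0,.05]),s['qpos']+[0,0,0,0,.3,0,-.3],w);print(q.round(2),e.round(3))
  q,e=ikn((R,p),q,w);print(q.round(2),e.round(3))
E
```

```text
t 6.28 q [ 0.063  0.274 -0.01   2.12   1.924  0.398 -1.122] p [ 0.6748 -0.2232  0.3149] rpy [2.592 0.813 1.925] F [-1.3 -0.  -0.6] g 0.085 0.0
total rows 21 min z 0.171 r min 0.627
0.004 0.004 0.005 -1.1 0.0 -0.1 0.085;0.007 0.009 0.009 -2.5 -0.0 -0.1 0.085;0.008 0.016 0.012 -4.2 -0.1 0.2 0.085;0.008 0.025 0.013 -6.1 -0.3 0.7 0.085;0.006 0.035 0.013 -8.2 -0.5 1.4 0.085;0.002 0.046 0.010 -10.6 -0.9 2.4 0.085;-0.004 0.059 0.005 -13.3 -1.3 3.5 0.085;-0.013 0.073 -0.002 -16.2 -2.0 4.7 0.085;-0.025 0.087 -0.012 -19.3 -2.8 6.1 0.085;-0.039 0.103 -0.025 -22.6 -3.7 7.6 0.085
[ 0.92  0.83 -1.15  2.23  2.2   0.19 -1.26] 0.001
[ 0.87  1.06 -1.09  2.4   2.66  0.49 -1.58] 0.002
[ 0.92  0.84 -1.15  2.23  2.16  0.19 -1.22] 0.0
[ 0.83  1.02 -1.03  2.4   2.79  0.47 -1.73] 0.0
[ 0.92  0.84 -1.16  2.23  2.16  0.19 -1.22] 0.0
[ 0.82  1.   -1.02  2.4   2.82  0.47 -1.77] 0.0
```

```bash
python3 - <<'E'
from plan1 import *
q=observe()['qpos']
o=rows([[.55,.42,-.55,2.15,2.6,.55,-1.7],S1],.085)
E
```

```text
total rows 17 min z 0.078 r min 0.586
0.008 0.004 0.009 -1.4 -0.2 -0.0 0.085;0.015 0.011 0.018 -3.3 -0.2 0.3 0.085;0.022 0.020 0.024 -5.7 -0.1 1.0 0.085;0.029 0.032 0.028 -8.5 0.2 2.1 0.085;0.035 0.047 0.029 -11.8 0.7 3.6 0.085;0.039 0.064 0.027 -15.4 1.2 5.4 0.085;0.083 0.052 0.037 -15.0 5.9 5.2 0.085;0.127 0.041 0.043 -14.7 10.6 5.1 0.085;0.169 0.032 0.044 -14.6 15.2 5.3 0.085;0.209 0.023 0.042 -14.6 19.8 5.6 0.085
```

Emit:
send_rows:
  plan: "0.008 0.004 0.009 -1.4 -0.2 -0.0 0.085;0.015 0.011 0.018 -3.3 -0.2 0.3 0.085;0.022 0.020 0.024 -5.7 -0.1 1.0 0.085;0.029 0.032 0.028 -8.5 0.2 2.1 0.085;0.035 0.047 0.029 -11.8 0.7 3.6 0.085;0.039 0.064 0.027 -15.4 1.2 5.4 0.085;0.083 0.052 0.037 -15.0 5.9 5.2 0.085;0.127 0.041 0.043 -14.7 10.6 5.1 0.085"

```text
clock: 6.95
position: [0.7038, -0.1362, 0.2191]
tool_rot: [2.375, 0.611, 1.983]
force: [0.3, -0.4, 0.4]
grip_width: 0.085
finger_force: 0.0
```

```bash
python3 - <<'E'
from plan1 import *
s=st();o=rows([S1],.085,20)
E
```

```text
t 6.95 q [ 0.445  0.472 -0.435  2.183  2.749  0.463 -1.882] p [ 0.7038 -0.1362  0.2191] rpy [2.375 0.611 1.983] F [ 0.3 -0.4  0.4] g 0.085 0.0
total rows 9 min z 0.07 r min 0.586
0.042 -0.021 0.009 1.0 4.7 0.4 0.085;0.083 -0.037 0.013 1.6 9.4 1.0 0.085;0.122 -0.050 0.012 1.7 14.0 1.9 0.085;0.159 -0.059 0.008 1.5 18.5 3.0 0.085;0.192 -0.062 0.001 0.7 22.8 4.4 0.085;0.223 -0.062 -0.009 -0.5 26.8 5.9 0.085;0.249 -0.057 -0.022 -2.1 30.7 7.6 0.085;0.270 -0.047 -0.037 -4.2 34.2 9.5 0.085;0.286 -0.035 -0.053 -6.7 37.4 11.4 0.085
```

```bash
python3 - <<'E'
from plan1 import *
a=observe()['qpos']
R,p=pose(REST,-.014);S1b,e=ikn((R,p-R[:,0]*.062),S1,.005)
for t in np.linspace(0,1,8):
    Rr,pp=chain(a+(S1b-a)*t,PP);print(pp.round(3),'tips',(pp+.057*Rr[:,1]-.013*Rr[:,2]).round(3),(pp-.057*Rr[:,1]-.013*Rr[:,2]).round(3))
# block corners in w1 at z=.03
for u in ((545,92),(610,95),(512,246),(580,248)):
    print(least_squares(lambda P:(wproj(np.r_[P,.03])-u).ravel(),[.6,0]).x.round(3))
E
```

```text
[ 0.729 -0.088  0.231] tips [ 0.747 -0.049  0.271] [ 0.69  -0.124  0.207]
[ 0.707 -0.065  0.18 ] tips [ 0.727 -0.028  0.221] [ 0.668 -0.102  0.157]
[ 0.683 -0.04   0.138] tips [ 0.704 -0.004  0.179] [ 0.643 -0.076  0.115]
[ 0.658 -0.012  0.105] tips [0.68  0.022 0.148] [ 0.618 -0.048  0.082]
[0.634 0.018 0.083] tips [0.657 0.049 0.127] [ 0.595 -0.018  0.059]
[0.612 0.049 0.072] tips [0.635 0.077 0.117] [0.573 0.013 0.046]
[0.593 0.08  0.07 ] tips [0.616 0.104 0.118] [0.555 0.045 0.042]
[0.577 0.108 0.079] tips [0.6   0.129 0.128] [0.54  0.075 0.048]
[0.7   0.122]
[0.772 0.12 ]
[ 0.692 -0.059]
[ 0.777 -0.061]
```

```bash
cat > add.py <<'E'
import re
t=open('kin.py').read()
new="""
D=np.vstack([D,[[.765,.226,-.797,2.113,-.603,.621,1.385,.499,.0823,.2702,2.545,-.044,2.508],
[.319,.217,-.253,2.077,.504,.528,.35,.5394,-.1789,.2375,2.992,.397,2.206],
[.063,.274,-.01,2.12,1.924,.398,-1.122,.6748,-.2232,.3149,2.592,.813,1.925],
[.445,.472,-.435,2.183,2.749,.463,-1.882,.7038,-.1362,.2191,2.375,.611,1.983]]])
"""
i=t.index("z=lambda a");open('kin.py','w').write(t[:i]+new+t[i:])
k=open('kin2.py').read()
k=k.replace("R=R@y(q[1]);p=p+R@t[1]*0","R=R@y(q[1]);p=p+R@P[16:19]").replace("R=R@z(-q[4]);R=R@y(q[5])","R=R@z(-q[4]);p=p+R@P[19:22];R=R@y(q[5])").replace("+[1e-3*P[[0,1,3,4,6,7,9,10,12,13]],[P[14]]])","+[1e-3*P[[0,1,3,4,6,7,9,10,12,13,16,17,18,19,20,21]],[P[14]]])").replace(",.0,np.pi/2])",",.0,np.pi/2]+[0]*6)")
open('kin2.py','w').write(k)
E
python3 add.py; python3 - <<'E'
from plan1 import *
print(PP.round(4).tolist());print((res2(PP)[:60].reshape(10,6)*1e3).round(1).tolist())
a=observe()['qpos'];print(S1.round(3),e1)
print('grasp',*[v.round(3) for v in ikn(pose(REST,-.014),S1,.005)])
for t in np.linspace(0,1,8):
    Rr,pp=chain(a+(S1-a)*t,PP);print(pp.round(3),'tips',(pp+.057*Rr[:,1]-.013*Rr[:,2]).round(3),(pp-.057*Rr[:,1]-.013*Rr[:,2]).round(3))
o=rows([S1],.085,20)
E
```

```text
[0.0001, -0.0, 0.3205, 0.0005, -0.0187, 0.5299, 0.0006, -0.0187, 0.4205, 0.0003, -0.0002, 0.3537, 0.0001, -0.0, 0.0, 1.5707, -0.0, -0.0213, 0.0, -0.0006, -0.0002, 0.0]
[[-0.0, -0.0, -0.1, 0.0, 0.0, 0.0], [0.0, -0.0, -0.2, -0.2, 0.1, -0.1], [0.1, 0.1, 0.2, -0.0, -0.1, -0.1], [-0.0, -0.1, 0.0, -0.1, -0.0, -0.1], [0.0, 0.2, -0.1, 0.1, -0.1, 0.2], [0.1, -0.1, -0.1, 0.1, -0.1, 0.0], [-0.0, 0.1, 0.1, -0.1, -0.1, 0.2], [-0.1, -0.2, 0.1, -0.1, 0.1, -0.1], [-0.0, 0.1, -0.2, -0.1, 0.1, -0.1], [-0.1, 0.0, 0.2, -0.0, 0.2, -0.0]]
[ 0.774  0.887 -1.026  2.287  2.719  0.31  -1.778] 4.3278606404596425e-08
grasp [ 0.694  0.89  -1.075  2.393  2.682  0.479 -1.835] 0.0
[ 0.704 -0.136  0.219] tips [ 0.722 -0.097  0.259] [ 0.665 -0.172  0.194]
[ 0.689 -0.103  0.176] tips [ 0.708 -0.066  0.217] [ 0.65  -0.139  0.152]
[ 0.671 -0.069  0.14 ] tips [ 0.691 -0.034  0.182] [ 0.632 -0.105  0.116]
[ 0.652 -0.033  0.111] tips [ 0.673 -0.     0.155] [ 0.613 -0.069  0.087]
[0.632 0.003 0.091] tips [0.654 0.034 0.136] [ 0.594 -0.032  0.065]
[0.612 0.04  0.079] tips [0.635 0.067 0.125] [0.575 0.005 0.052]
[0.593 0.076 0.075] tips [0.616 0.1   0.123] [0.556 0.041 0.046]
[0.576 0.11  0.079] tips [0.599 0.131 0.128] [0.539 0.076 0.048]
total rows 9 min z 0.075 r min 0.586
0.042 -0.009 0.008 0.3 4.5 0.7 0.085;0.084 -0.015 0.013 0.4 9.0 1.6 0.085;0.123 -0.019 0.014 0.2 13.4 2.7 0.085;0.161 -0.020 0.011 -0.3 17.7 3.8 0.085;0.197 -0.018 0.005 -1.0 21.9 5.2 0.085;0.229 -0.014 -0.003 -2.0 26.0 6.6 0.085;0.259 -0.006 -0.015 -3.3 30.0 8.1 0.085;0.285 0.004 -0.029 -4.9 33.8 9.7 0.085;0.307 0.016 -0.045 -6.7 37.4 11.4 0.085
```

Emit:
send_rows:
  plan: "0.042 -0.009 0.008 0.3 4.5 0.7 0.085;0.084 -0.015 0.013 0.4 9.0 1.6 0.085;0.123 -0.019 0.014 0.2 13.4 2.7 0.085;0.161 -0.020 0.011 -0.3 17.7 3.8 0.085;0.197 -0.018 0.005 -1.0 21.9 5.2 0.085;0.229 -0.014 -0.003 -2.0 26.0 6.6 0.085;0.259 -0.006 -0.015 -3.3 30.0 8.1 0.085;0.285 0.004 -0.029 -4.9 33.8 9.7 0.085;0.307 0.016 -0.045 -6.7 37.4 11.4 0.085;0.307 0.016 -0.045 -6.7 37.4 11.4 0.085"

```text
clock: 7.78
position: [0.5729, 0.1109, 0.0775]
tool_rot: [2.357, -0.006, 2.31]
force: [-0.9, -0.9, -0.6]
grip_width: 0.0852
finger_force: 0.0
```

```bash
python3 - <<'E'
from plan1 import *
s=st();print(S1.round(2));delta(*pose(REST,-.014))
f=imaging.grab_frame('wrist');cv2.imwrite('pics/w3.png',f['color'][:,:,::-1]);np.savez('w3.npz',p=s['position'],r=s['tool_rot'],T=f['tool_from_camera'],k=[f['fx'],f['cx'],f['cy']])
K=case(np.array([[-50,32,13],[-50,-32,13],[50,32,13],[50,-32,13],[-50,32,-13],[-50,-32,-13]])/1e3)
print(wproj(fixt(REST,K),'w3.npz').round(0).tolist())
E
```

```text
t 7.78 q [ 0.705  0.83  -0.922  2.293  3.009  0.296 -2.104] p [0.5729 0.1109 0.0775] rpy [ 2.357 -0.006  2.31 ] F [-0.9 -0.9 -0.6] g 0.0852 0.0
[ 0.77  0.89 -1.03  2.29  2.72  0.31 -1.78]
d [0.0573 0.0016 0.    ] rot [-0.07 -0.29 -0.19] |d| 0.057 ang 0.4
[[368.0, 69.0], [361.0, 272.0], [346.0, 81.0], [344.0, 202.0], [278.0, 69.0], [284.0, 273.0]]
```

View pics/w3.png

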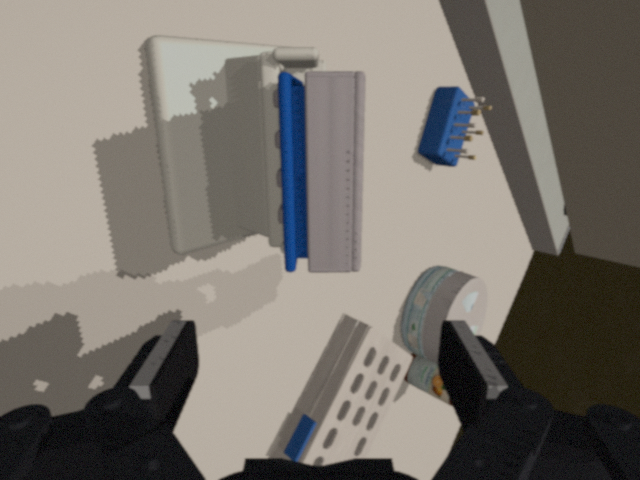

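Emit:
send_rows:
  plan: "0.015 0.0015 0 0 0 0 0.085;0.03 0.0015 0 0 0 0 0.085;0.045 0.0015 0 0 0 0 0.085;0.057 0.0015 0 0 -0.3 -0.2 0.085;0.057 0.0015 0 0 -0.3 -0.2 0.085;0.057 0.0015 0 0 -0.3 -0.2 0.085"
  grip_force: 50

```text
clock: 8.33
position: [0.5383, 0.1508, 0.0792]
tool_rot: [2.359, 0.009, 2.305]
force: [-0.5, 0.1, -0.6]
grip_width: 0.0852
finger_force: 0.0
```

```bash
python3 - <<'E'
from plan1 import *
s=st();delta(*pose(REST,-.014))
E
```

```text
t 8.33 q [ 0.593  0.799 -0.923  2.393  2.932  0.452 -2.133] p [0.5383 0.1508 0.0792] rpy [2.359 0.009 2.305] F [-0.5  0.1 -0.6] g 0.0852 0.0
d [ 0.0046 -0.0003  0.    ] rot [-0.15  0.51  0.23] |d| 0.005 ang 0.6
```

Still settling by 4.6 mm sideways, then close.

Emit:
send_rows:
  plan: "0.005 0 0 0 0.4 0.2 0.085;0.005 0 0 0 0.4 0.2 0.06;0.005 0 0 0 0.4 0.2 0.045;0.005 0 0 0 0.4 0.2 0.035;0.005 0 0 0 0.4 0.2 0.03;0.005 0 0 0 0.4 0.2 0.026;0.005 0 0 0 0.4 0.2 0.02;0.005 0 0 0 0.4 0.2 0.015;0.005 0 0 0 0.4 0.2 0.01;0.005 0 0 0 0.4 0.2 0.01"
  grip_force: 60

```text
clock: 9.17
position: [0.5349, 0.1533, 0.0792]
tool_rot: [2.358, 0.001, 2.305]
force: [-6.6, -7.9, 10.3]
grip_width: 0.0238
finger_force: 58.2
```

```bash
python3 - <<'E'
from plan1 import *
s=st();delta(*pose(REST,-.014))
E
```

```text
t 9.17 q [ 0.596  0.802 -0.93   2.398  2.929  0.454 -2.136] p [0.5349 0.1533 0.0792] rpy [2.358e+00 1.000e-03 2.305e+00] F [-6.6 -7.9 10.3] g 0.0238 58.184993863105774
d [0.0004 0.0003 0.0007] rot [-0.12  0.17 -0.12] |d| 0.001 ang 0.2
```

Emit:
send_rows:
  plan: "0 0.008 0 0 0 0 0.01;0 0.018 0 0 0 0 0.01;0 0.03 0 0 0 0 0.01;0 0.045 0 0 0 0 0.01;0 0.06 0 0 0 0 0.01;0 0.075 0 0 0 0 0.01;0 0.09 0 0 0 0 0.01;0 0.10 0 0 0 0 0.01;0 0.11 0 0 0 0 0.01;0 0.12 0 0 0 0 0.01"
  grip_force: 80

```text
clock: 10.0
position: [0.5982, 0.211, 0.1642]
tool_rot: [2.358, -0.0, 2.306]
force: [-0.3, 0.4, -1.8]
grip_width: 0.023
finger_force: 78.8
```

```bash
python3 - <<'E'
from plan1 import *
s=st()
for gg in ([1.0,.9,-.9,2.1,.2,.45,-1.8],[1.2,1.1,-1.2,2.1,.8,.5,-2.2],[.8,.7,-.5,2.1,-.5,.6,-1.1]):
  for c,l in((-.014,0),(-.014,.08)):
    print(l,*[v.round(3) for v in ikn(pose(DRY,c,l,False),np.array(gg),.01)])
E
```

```text
t 10.0 q [ 0.449  0.599 -0.899  2.215  2.752  0.208 -2.179] p [0.5982 0.211  0.1642] rpy [ 2.358 -0.     2.306] F [-0.3  0.4 -1.8] g 0.023 78.75980191631243
0 [ 1.354  0.98  -1.078  2.084  0.108  0.366 -1.749] 0.0
0.08 [ 1.271  0.874 -1.137  2.071  0.035  0.37  -1.843] 0.0
0 [ 1.454  1.143 -1.288  2.08   0.654  0.476 -2.253] 0.0
0.08 [ 1.365  1.041 -1.35   2.068  0.597  0.464 -2.362] 0.0
0 [ 1.135  0.804 -0.732  2.093 -0.729  0.43  -0.966] 0.0
0.08 [ 1.022  0.679 -0.735  2.081 -0.807  0.464 -1.061] 0.0
```

```bash
cat > plan2.py <<'E'
from plan1 import *
PLH,_=ikn(pose(DRY,-.014,.10,False),np.array([1.2,.9,-1.1,2.07,.03,.4,-1.84]),.01)
M1=[.6,.35,-.9,2.05,2.6,.5,-2.1]; M2=[1.1,.4,-1.0,2.05,.2,.6,-1.9]
E
python3 - <<'E'
from plan2 import *
a=observe()['qpos'];print(PLH.round(3))
for b in (M1,M2,PLH):
    b=np.array(b)
    for t in np.linspace(0,1,6)[1:]:
        Rr,pp=chain(a+(b-a)*t,PP);print('tcp',pp.round(3),'z',Rr[:,2].round(2),'end',(pp+.064*Rr[:,2]).round(2))
    print();a=b
o=rows([M1,M2,PLH],.01)
E
```

```text
[ 1.248  0.845 -1.145  2.063  0.005  0.374 -1.854]
tcp [0.647 0.181 0.209] z [ 0.64  0.41 -0.65] end [0.69 0.21 0.17]
tcp [0.69  0.146 0.26 ] z [ 0.74  0.34 -0.58] end [0.74 0.17 0.22]
tcp [0.726 0.109 0.315] z [ 0.83  0.26 -0.5 ] end [0.78 0.13 0.28]
tcp [0.753 0.071 0.374] z [ 0.9   0.17 -0.41] end [0.81 0.08 0.35]
tcp [0.772 0.032 0.436] z [ 0.95  0.08 -0.31] end [0.83 0.04 0.42]

tcp [ 0.745 -0.088  0.379] z [ 0.87 -0.14 -0.47] end [ 0.8  -0.1   0.35]
tcp [ 0.683 -0.167  0.312] z [ 0.71 -0.26 -0.65] end [ 0.73 -0.18  0.27]
tcp [ 0.607 -0.195  0.25 ] z [ 0.51 -0.24 -0.82] end [ 0.64 -0.21  0.2 ]
tcp [ 0.541 -0.175  0.211] z [ 0.36 -0.07 -0.93] end [ 0.56 -0.18  0.15]
tcp [ 0.505 -0.125  0.207] z [ 0.3   0.17 -0.94] end [ 0.52 -0.11  0.15]

tcp [ 0.515 -0.11   0.188] z [ 0.31  0.26 -0.91] end [ 0.53 -0.09  0.13]
tcp [ 0.525 -0.095  0.173] z [ 0.33  0.35 -0.87] end [ 0.55 -0.07  0.12]
tcp [ 0.535 -0.081  0.162] z [ 0.36  0.43 -0.83] end [ 0.56 -0.05  0.11]
tcp [ 0.546 -0.07   0.154] z [ 0.4   0.5  -0.77] end [ 0.57 -0.04  0.11]
tcp [ 0.557 -0.06   0.15 ] z [ 0.43  0.56 -0.71] end [ 0.58 -0.02  0.1 ]

total rows 38 min z 0.15 r min 0.52
-0.028 0.022 -0.009 -2.1 -3.5 0.1 0.010;-0.056 0.043 -0.021 -4.2 -7.1 0.3 0.010;-0.084 0.064 -0.034 -6.3 -10.7 0.4 0.010;-0.110 0.085 -0.050 -8.3 -14.2 0.4 0.010;-0.136 0.105 -0.068 -10.4 -17.8 0.5 0.010;-0.162 0.125 -0.088 -12.4 -21.3 0.6 0.010;-0.186 0.144 -0.110 -14.3 -24.9 0.6 0.010;-0.209 0.163 -0.134 -16.3 -28.5 0.6 0.010;-0.230 0.181 -0.160 -18.2 -32.1 0.6 0.010;-0.250 0.198 -0.187 -20.1 -35.6 0.6 0.010
```

```bash
sed -i 's/^M1.*/M1=[.65,.2,-.9,2.15,2.6,.45,-2.1]; M2=[1.1,.2,-1.0,2.15,.2,.55,-1.9]/' plan2.py
python3 - <<'E'
from plan2 import *
a=observe()['qpos']
for b in (M1,M2,PLH):
    b=np.array(b)
    for t in np.linspace(0,1,6)[1:]:
        Rr,pp=chain(a+(b-a)*t,PP);print('tcp',pp.round(3),'z',Rr[:,2].round(2),'end',(pp+.064*Rr[:,2]).round(2))
    print();a=b
o=rows([M1,M2,PLH],.01)
# bottle: base at top px ~ (383,185); heights by scene tip px (323,157)
for u in ((388,172),(394,155)):
  q=least_squares(lambda P:np.r_[(proj('top',P)-u).ravel(),(proj('scene',P)-[323,157]).ravel()],[.7,-.2,.2]);print(q.x.round(3),q.fun.round(1))
E
```

```text
tcp [0.637 0.174 0.213] z [ 0.64  0.4  -0.66] end [0.68 0.2  0.17]
tcp [0.669 0.135 0.267] z [ 0.74  0.32 -0.59] end [0.72 0.16 0.23]
tcp [0.692 0.095 0.324] z [ 0.82  0.23 -0.51] end [0.75 0.11 0.29]
tcp [0.707 0.056 0.385] z [ 0.89  0.14 -0.43] end [0.76 0.07 0.36]
tcp [0.714 0.019 0.448] z [ 0.94  0.05 -0.33] end [0.77 0.02 0.43]

tcp [ 0.689 -0.087  0.406] z [ 0.88 -0.17 -0.45] end [ 0.74 -0.1   0.38]
tcp [ 0.634 -0.161  0.351] z [ 0.73 -0.3  -0.61] end [ 0.68 -0.18  0.31]
tcp [ 0.566 -0.189  0.295] z [ 0.56 -0.31 -0.77] end [ 0.6  -0.21  0.25]
tcp [ 0.506 -0.173  0.253] z [ 0.41 -0.19 -0.89] end [ 0.53 -0.18  0.2 ]
tcp [ 0.472 -0.125  0.237] z [ 0.34  0.02 -0.94] end [ 0.49 -0.12  0.18]

tcp [ 0.489 -0.11   0.211] z [ 0.34  0.14 -0.93] end [ 0.51 -0.1   0.15]
tcp [ 0.505 -0.096  0.19 ] z [ 0.35  0.27 -0.9 ] end [ 0.53 -0.08  0.13]
tcp [ 0.522 -0.082  0.173] z [ 0.37  0.38 -0.85] end [ 0.55 -0.06  0.12]
tcp [ 0.539 -0.07   0.16 ] z [ 0.4   0.47 -0.78] end [ 0.56 -0.04  0.11]
tcp [ 0.557 -0.06   0.15 ] z [ 0.43  0.56 -0.71] end [ 0.58 -0.02  0.1 ]

total rows 38 min z 0.15 r min 0.488
-0.028 0.019 -0.015 -1.8 -3.8 -0.3 0.010;-0.054 0.037 -0.032 -3.6 -7.5 -0.6 0.010;-0.080 0.055 -0.051 -5.3 -11.3 -0.9 0.010;-0.104 0.073 -0.072 -7.0 -15.1 -1.2 0.010;-0.128 0.090 -0.095 -8.7 -18.9 -1.6 0.010;-0.150 0.107 -0.119 -10.3 -22.7 -2.0 0.010;-0.170 0.124 -0.145 -11.9 -26.5 -2.5 0.010;-0.188 0.140 -0.172 -13.5 -30.3 -3.0 0.010;-0.205 0.155 -0.201 -15.0 -34.0 -3.5 0.010;-0.220 0.170 -0.231 -16.5 -37.8 -4.0 0.010
[ 0.718 -0.157  0.247] [-2.6 -3.2  4.6  1.2]
[ 0.77  -0.179  0.23 ] [-0.  -0.   0.1  0. ]
```

Emit:
send_rows:
  plan: "-0.028 0.019 -0.015 -1.8 -3.8 -0.3 0.010;-0.054 0.037 -0.032 -3.6 -7.5 -0.6 0.010;-0.080 0.055 -0.051 -5.3 -11.3 -0.9 0.010;-0.104 0.073 -0.072 -7.0 -15.1 -1.2 0.010;-0.128 0.090 -0.095 -8.7 -18.9 -1.6 0.010;-0.150 0.107 -0.119 -10.3 -22.7 -2.0 0.010;-0.170 0.124 -0.145 -11.9 -26.5 -2.5 0.010;-0.188 0.140 -0.172 -13.5 -30.3 -3.0 0.010;-0.205 0.155 -0.201 -15.0 -34.0 -3.5 0.010;-0.220 0.170 -0.231 -16.5 -37.8 -4.0 0.010"

```text
clock: 10.83
position: [0.7138, 0.0181, 0.4489]
tool_rot: [1.942, 0.43, 1.783]
force: [0.2, -0.4, -1.8]
grip_width: 0.0231
finger_force: 78.9
```

```bash
python3 - <<'E'
from plan2 import *
st();o=rows([M2,PLH],.01)
E
```

```text
t 10.83 q [ 0.559  0.179 -0.792  2.153  2.643  0.439 -2.162] p [0.7138 0.0181 0.4489] rpy [1.942 0.43  1.783] F [ 0.2 -0.4 -1.8] g 0.0231 78.92655827337876
total rows 28 min z 0.15 r min 0.488
-0.021 -0.019 -0.001 2.5 -2.6 5.7 0.010;-0.040 -0.040 -0.004 5.0 -5.2 11.5 0.010;-0.057 -0.061 -0.008 7.5 -7.8 17.2 0.010;-0.072 -0.084 -0.014 10.0 -10.3 23.0 0.010;-0.085 -0.106 -0.021 12.5 -12.9 28.8 0.010;-0.095 -0.130 -0.029 15.0 -15.4 34.5 0.010;-0.103 -0.153 -0.038 17.4 -17.9 40.4 0.010;-0.107 -0.175 -0.047 19.8 -20.3 46.2 0.010;-0.110 -0.197 -0.058 22.2 -22.7 52.1 0.010;-0.110 -0.218 -0.069 24.6 -25.0 58.0 0.010
```

Emit:
send_rows:
  plan: "-0.021 -0.019 -0.001 2.5 -2.6 5.7 0.010;-0.040 -0.040 -0.004 5.0 -5.2 11.5 0.010;-0.057 -0.061 -0.008 7.5 -7.8 17.2 0.010;-0.072 -0.084 -0.014 10.0 -10.3 23.0 0.010;-0.085 -0.106 -0.021 12.5 -12.9 28.8 0.010;-0.095 -0.130 -0.029 15.0 -15.4 34.5 0.010;-0.103 -0.153 -0.038 17.4 -17.9 40.4 0.010;-0.107 -0.175 -0.047 19.8 -20.3 46.2 0.010;-0.110 -0.197 -0.058 22.2 -22.7 52.1 0.010;-0.110 -0.218 -0.069 24.6 -25.0 58.0 0.010"

```text
clock: 11.67
position: [0.6099, -0.1818, 0.3307]
tool_rot: [2.328, -0.237, 0.891]
force: [0.5, -0.8, -1.9]
grip_width: 0.0233
finger_force: 78.9
```

```bash
python3 - <<'E'
from plan2 import *
st();o=rows([M2,PLH],.01)
E
```

```text
t 11.67 q [ 0.538  0.148 -0.572  2.161  1.447  0.418 -2.038] p [ 0.6099 -0.1818  0.3307] rpy [ 2.328 -0.237  0.891] F [ 0.5 -0.8 -1.9] g 0.0233 78.86554716853425
total rows 18 min z 0.15 r min 0.488
-0.018 -0.011 0.001 2.2 -2.1 6.0 0.010;-0.034 -0.024 0.001 4.4 -4.2 12.0 0.010;-0.048 -0.038 -0.000 6.7 -6.2 17.9 0.010;-0.059 -0.053 -0.003 9.1 -8.2 23.9 0.010;-0.068 -0.069 -0.006 11.6 -10.0 29.8 0.010;-0.075 -0.085 -0.011 14.1 -11.8 35.8 0.010;-0.078 -0.101 -0.017 16.8 -13.5 41.7 0.010;-0.079 -0.117 -0.023 19.5 -15.1 47.7 0.010;-0.077 -0.131 -0.031 22.3 -16.5 53.6 0.010;-0.072 -0.145 -0.039 25.2 -17.8 59.5 0.010
```

Emit:
send_rows:
  plan: "-0.018 -0.011 0.001 2.2 -2.1 6.0 0.010;-0.034 -0.024 0.001 4.4 -4.2 12.0 0.010;-0.048 -0.038 -0.000 6.7 -6.2 17.9 0.010;-0.059 -0.053 -0.003 9.1 -8.2 23.9 0.010;-0.068 -0.069 -0.006 11.6 -10.0 29.8 0.010;-0.075 -0.085 -0.011 14.1 -11.8 35.8 0.010;-0.078 -0.101 -0.017 16.8 -13.5 41.7 0.010;-0.079 -0.117 -0.023 19.5 -15.1 47.7 0.010;-0.077 -0.131 -0.031 22.3 -16.5 53.6 0.010;-0.072 -0.145 -0.039 25.2 -17.8 59.5 0.010"

```text
clock: 12.5
position: [0.4785, -0.1413, 0.2377]
tool_rot: [-3.103, -0.356, -0.232]
force: [-0.4, 0.1, -1.5]
grip_width: 0.0231
finger_force: 78.5
```

```bash
python3 - <<'E'
from plan2 import *
st();o=rows([PLH],.01,12);delta(*pose(DRY,-.014,.1,False))
E
```

```text
t 12.5 q [ 0.822  0.153 -0.698  2.158  0.183  0.514 -1.792] p [ 0.4785 -0.1413  0.2377] rpy [-3.103 -0.356 -0.232] F [-0.4  0.1 -1.5] g 0.0231 78.49356173537672
total rows 8 min z 0.143 r min 0.504
-0.004 -0.011 0.027 4.0 -2.2 2.9 0.010;-0.008 -0.023 0.050 8.2 -4.0 6.1 0.010;-0.010 -0.036 0.069 12.7 -5.6 9.7 0.010;-0.009 -0.050 0.085 17.3 -6.9 13.4 0.010;-0.006 -0.063 0.097 22.1 -7.9 17.5 0.010;0.000 -0.075 0.104 27.1 -8.5 21.8 0.010;0.010 -0.085 0.107 32.1 -8.8 26.3 0.010;0.023 -0.093 0.106 37.3 -8.8 30.9 0.010
d [ 0.0236 -0.0928  0.1064] rot [37.33 -8.79 30.92] |d| 0.143 ang 49.3
```

Emit:
send_rows:
  plan: "-0.004 -0.011 0.027 4.0 -2.2 2.9 0.010;-0.008 -0.023 0.050 8.2 -4.0 6.1 0.010;-0.010 -0.036 0.069 12.7 -5.6 9.7 0.010;-0.009 -0.050 0.085 17.3 -6.9 13.4 0.010;-0.006 -0.063 0.097 22.1 -7.9 17.5 0.010;0.000 -0.075 0.104 27.1 -8.5 21.8 0.010;0.010 -0.085 0.107 32.1 -8.8 26.3 0.010;0.0235 -0.093 0.106 37.3 -8.8 30.9 0.010;0.0235 -0.093 0.106 37.3 -8.8 30.9 0.010"

```text
clock: 13.25
position: [0.5575, -0.0628, 0.1477]
tool_rot: [-2.353, 0.005, -0.666]
force: [-1.2, -1.0, -3.6]
grip_width: 0.0232
finger_force: 78.6
```

```bash
python3 - <<'E'
from plan2 import *
s=st();print(PLH.round(2));delta(*pose(DRY,-.014,.1,False));delta(*pose(DRY,-.014,.025,False))
f=imaging.grab_frame('wrist');cv2.imwrite('pics/w4.png',f['color'][:,:,::-1]);np.savez('w4.npz',p=s['position'],r=s['tool_rot'],T=f['tool_from_camera'],k=[f['fx'],f['cx'],f['cy']])
w=.0393
v=fixt(DRY,[[.0415,w,.0357],[.0415,-w,.0357],[-.0023,w,.0739],[-.0023,-w,.0739]]);print(wproj(v,'w4.npz').round(0).tolist())
E
```

```text
t 13.25 q [ 1.191  0.788 -1.035  2.061 -0.277  0.379 -1.589] p [ 0.5575 -0.0628  0.1477] rpy [-2.353  0.005 -0.666] F [-1.2 -1.  -3.6] g 0.0232 78.594204196188
[ 1.25  0.85 -1.14  2.06  0.01  0.37 -1.85]
d [-0.0017 -0.0025 -0.0003] rot [-0.2   0.05 -0.37] |d| 0.003 ang 0.4
d [-0.0012  0.0725 -0.0005] rot [-0.2   0.05 -0.37] |d| 0.073 ang 0.4
[[474.0, 306.0], [490.0, 179.0], [523.0, 364.0], [551.0, 205.0]]
```

View pics/w4.png

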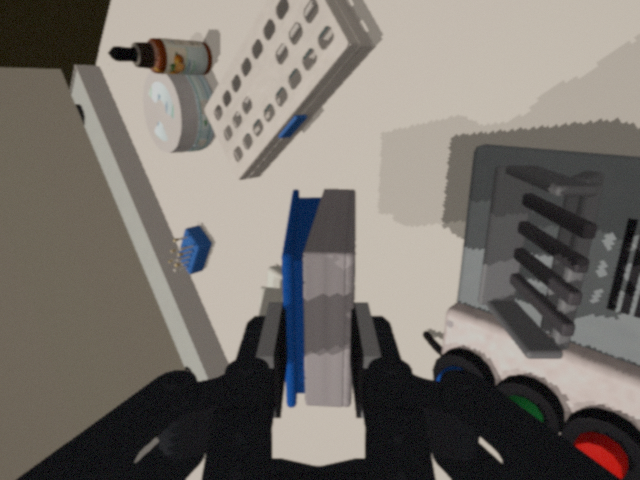

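```bash
python3 - <<'E'
import cv2
t=cv2.imread("pics/w4.png")[145:375,440:640]
o=cv2.resize(t,None,fx=2.6,fy=2.6,interpolation=cv2.INTER_CUBIC);o=cv2.convertScaleAbs(o,alpha=1.6,beta=10)
w1=cv2.imread("pics/w1.png")[228:330,335:420]
b=cv2.resize(w1,None,fx=3.2,fy=3.2,interpolation=cv2.INTER_CUBIC);b=cv2.convertScaleAbs(b,alpha=1.6,beta=10)
import numpy as np
c=np.zeros((600,800,3),np.uint8);c[:o.shape[0],:520]=o[:,:520];c[:b.shape[0],525:525+b.shape[1]]=b
cv2.imwrite("pics/w4c.png",c)
E
```

```text
(no output)
```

View pics/w4c.png

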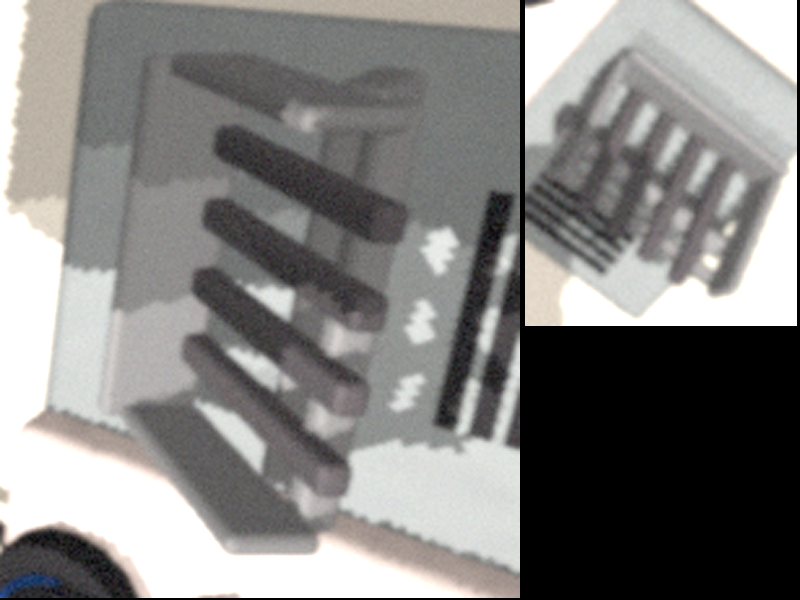

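```bash
cat > fitd.py <<'E'
from plan2 import *
cv=lambda a:np.array(a)/2.6+[440,145]-.3
rl=cv([[218,140],[205,212],[194,283],[184,350]]);ru=cv([[372,222],[350,310],[335,393],[320,477]])
ch=cv([[228,548],[285,125],[130,405],[178,68]])
def g(p,full=False):
    x,y_,yw,s,dz=p; q=(x,y_,yw); off=[0,0,dz]
    ys=np.array([-1.5,-.5,.5,1.5])*s
    L=fixt(q,case(np.c_[np.full(4,.05),ys,np.full(4,-.013)]))+off
    U=fixt(q,case(np.c_[np.full(4,-.008),ys,np.full(4,-.013)]))+off
    H=fixt(q,case([[-.008,.038,-.001],[-.008,-.038,-.001],[.05,.038,-.001],[.05,-.038,-.001]]))+off
    r=np.r_[wproj(L,'w4.npz')-rl,wproj(U,'w4.npz')-ru,wproj(H,'w4.npz')-ch]
    return r if full else np.r_[r.ravel(),3000*dz]
E
python3 - <<'E'
from fitd import *
print(g([*DRY,.016,0],True).round(1).tolist())
r=least_squares(g,[*DRY,.016,0],loss='soft_l1');print(r.x.round(4),g(r.x,True).round(1).tolist())
J=np.linalg.inv(r.jac.T@r.jac);print(np.sqrt(np.diag(J)).round(4))
E
```

```text
[[-8.7, 6.8], [-7.7, 6.2], [-7.3, 4.8], [-7.1, 3.9], [-9.6, 9.2], [-7.9, 9.3], [-8.5, 9.6], [-8.9, 7.8], [-3.6, 5.9], [1.6, 15.3], [-9.2, 3.8], [-11.4, 10.0]]
[ 0.5195 -0.117   0.9241  0.0159 -0.    ] [[-2.8, -0.1], [-1.5, -0.4], [-0.9, -1.3], [-0.4, -1.8], [-0.6, -0.7], [1.3, 0.2], [1.0, 1.2], [0.9, 0.2], [5.7, -0.2], [9.8, 4.4], [-2.7, -1.0], [-6.1, 2.4]]
[0.0002 0.0003 0.0086 0.0002 0.0003]
```

```bash
python3 - <<'E'
from fitd import *
r=least_squares(lambda p:np.r_[g([p[0],p[1],p[3],p[2],0]),(p[3]-.906)*300],[*DRY[:2],.016,.91],loss='soft_l1');print(r.x.round(4),(r.fun[:24].reshape(-1,2)).round(1).tolist())
x,y_,s,yw=r.x
# check in w1: bay feature & rib positions
q=(x,y_,yw)
P=fixt(q,case([[.05,.038,.003],[.05,-.038,.003],[-.008,.038,-.001],[-.008,-.038,-.001]]));print(((wproj(P)-[335,228])*3.2+[525,0]).round(0).tolist())
import pathlib
t=open('h.py').read().replace("DRY=(.5173,-.1116,.9087)",f"DRY=({x:.4f},{y_:.4f},{yw:.4f})");open('h.py','w').write(t)
E
python3 - <<'E'
from plan2 import *
print(DRY)
for l in(.1,.03,.01,.002): delta(*pose(DRY,-.016,l,False))
E
```

```text
[ 0.5195 -0.117   0.0159  0.9092] [[-2.0, -0.7], [-1.2, -1.0], [-0.9, -2.0], [-0.9, -2.7], [0.3, 0.0], [1.6, 0.8], [0.7, 1.6], [0.1, 0.3], [4.5, -0.5], [11.3, 4.8], [-3.5, -2.0], [-4.9, 1.6]]
[[638.0, 61.0], [783.0, 173.0], [571.0, 184.0], [725.0, 298.0]]
(0.5195, -0.117, 0.9092)
d [ 0.0043 -0.0001 -0.0039] rot [ 0.12  0.04 -0.01] |d| 0.006 ang 0.1
d [ 0.0043  0.0699 -0.0038] rot [ 0.12  0.04 -0.01] |d| 0.07 ang 0.1
d [ 0.0043  0.0899 -0.0037] rot [ 0.12  0.04 -0.01] |d| 0.09 ang 0.1
d [ 0.0043  0.0979 -0.0037] rot [ 0.12  0.04 -0.01] |d| 0.098 ang 0.1
```

```bash
python3 - <<'E'
from plan2 import *
z_=np.load('w4.npz');T=np.linalg.inv(z_['T']);f,cx,cy=z_['k']
for n in [(-50,32,13),(-50,-32,13),(50,32,13),(50,-32,13),(-50,32,-13),(-50,-32,-13),(50,32,-13),(50,-32,-13)]:
    a=np.array(n)/1e3; p=T@[a[1],a[2],a[0]+.014,1]; print(n,(cx+f*p[0]/p[2]).round(0),(cy+f*p[1]/p[2]).round(0))
E
```

```text
(-50, 32, 13) 357.0 254.0
(-50, -32, 13) 352.0 411.0
(50, 32, 13) 341.0 189.0
(50, -32, 13) 339.0 293.0
(-50, 32, -13) 279.0 254.0
(-50, -32, -13) 284.0 411.0
(50, 32, -13) 295.0 189.0
(50, -32, -13) 296.0 293.0
```

```bash
python3 - <<'E'
import cv2
I=cv2.imread('pics/w4.png')
for y in (186,190,194,198,210,230,246,254,300,395):
    print(y,[(x,*I[y,x][::-1].tolist()) for x in range(280,364,4)])
E
```

```text
186 [(280, 196, 187, 176), (284, 196, 187, 176), (288, 195, 186, 175), (292, 197, 188, 176), (296, 196, 187, 176), (300, 196, 188, 176), (304, 195, 187, 176), (308, 197, 187, 178), (312, 197, 187, 176), (316, 196, 187, 176), (320, 197, 189, 178), (324, 195, 188, 176), (328, 196, 187, 176), (332, 196, 187, 175), (336, 197, 189, 178), (340, 196, 188, 177), (344, 196, 188, 176), (348, 196, 188, 177), (352, 197, 188, 178), (356, 197, 189, 177), (360, 197, 188, 177)]
190 [(280, 198, 189, 179), (284, 196, 186, 176), (288, 196, 187, 176), (292, 171, 163, 158), (296, 80, 80, 96), (300, 189, 180, 171), (304, 196, 187, 176), (308, 197, 188, 176), (312, 196, 187, 177), (316, 197, 188, 177), (320, 195, 187, 175), (324, 124, 117, 110), (328, 91, 85, 81), (332, 85, 80, 78), (336, 86, 81, 78), (340, 93, 87, 83), (344, 96, 89, 84), (348, 97, 93, 87), (352, 108, 101, 97), (356, 191, 182, 170), (360, 197, 188, 178)]
194 [(280, 198, 188, 179), (284, 197, 188, 177), (288, 197, 188, 177), (292, 121, 121, 132), (296, 12, 36, 73), (300, 185, 175, 166), (304, 197, 188, 178), (308, 197, 187, 177), (312, 196,
[... 2534 characters left out ...]
9, 94, 93), (316, 98, 93, 91), (320, 99, 92, 90), (324, 97, 90, 91), (328, 96, 91, 90), (332, 98, 93, 90), (336, 98, 91, 90), (340, 100, 91, 90), (344, 94, 88, 85), (348, 95, 90, 87), (352, 94, 89, 88), (356, 191, 184, 171), (360, 195, 186, 175)]
395 [(280, 16, 17, 12), (284, 172, 166, 160), (288, 35, 84, 151), (292, 21, 62, 121), (296, 111, 110, 116), (300, 194, 185, 175), (304, 179, 170, 161), (308, 148, 139, 139), (312, 149, 139, 137), (316, 148, 139, 138), (320, 147, 138, 136), (324, 144, 137, 133), (328, 146, 137, 134), (332, 150, 142, 139), (336, 149, 140, 137), (340, 145, 139, 136), (344, 148, 138, 137), (348, 127, 118, 117), (352, 164, 157, 146), (356, 14, 17, 21), (360, 24, 27, 19)]
```

Emit:
send_rows:
  plan: "0.0037 0.01 -0.0045 0.1 0 0 0.010;0.0037 0.022 -0.0045 0.1 0 0 0.010;0.0037 0.035 -0.0045 0.1 0 0 0.010;0.0037 0.048 -0.0045 0.1 0 0 0.010;0.0037 0.06 -0.0045 0.1 0 0 0.010;0.0037 0.07 -0.0045 0.1 0 0 0.010;0.0037 0.077 -0.0045 0.1 0 0 0.010;0.0037 0.082 -0.0045 0.1 0 0 0.010;0.0037 0.086 -0.0045 0.1 0 0 0.010;0.0037 0.087 -0.0045 0.1 0 0 0.010"

```text
clock: 14.13
position: [0.5201, -0.1151, 0.0911]
tool_rot: [-2.359, -0.003, -0.658]
force: [-0.1, -0.0, -1.1]
grip_width: 0.023
finger_force: 78.5
```

```bash
python3 - <<'E'
from plan2 import *
s=st();R,p=pose(DRY,-.017,0,False);delta(R,p);print('F tool',R.T@s['force'])
E
```

```text
t 14.13 q [ 1.285  0.893 -0.983  2.074 -0.2    0.379 -1.48 ] p [ 0.5201 -0.1151  0.0911] rpy [-2.359 -0.003 -0.658] F [-0.1 -0.  -1.1] g 0.023 78.53264496920019
d [0.0006 0.0141 0.0002] rot [0.14 0.02 0.25] |d| 0.014 ang 0.3
F tool [-0.06750407  0.84725264  0.75894463]
```

Emit:
send_rows:
  plan: "0 0.002 0 0 0 0.2 0.010;0 0.004 0 0 0 0.2 0.010;0 0.006 0 0 0 0.2 0.010;0 0.008 0 0 0 0.2 0.010;0 0.008 0 0 0 0.2 0.010"

```text
clock: 14.55
position: [0.5167, -0.1195, 0.0857]
tool_rot: [-2.359, -0.0, -0.661]
force: [-0.6, 0.4, -2.9]
grip_width: 0.0227
finger_force: 79.5
```

```bash
python3 - <<'E'
from plan2 import *
s=st();R,p=pose(DRY,-.017,0,False);delta(R,p);print('F tool',R.T@s['force'],s['moment'])
E
```

```text
t 14.55 q [ 1.293  0.903 -0.976  2.074 -0.195  0.379 -1.473] p [ 0.5167 -0.1195  0.0857] rpy [-2.359 -0.    -0.661] F [-0.6  0.4 -2.9] g 0.0227 79.51079988037236
d [0.0007 0.0063 0.0003] rot [0.14 0.02 0.06] |d| 0.006 ang 0.2
F tool [-0.70121014  2.06172851  2.01077124] [-0.69726496  0.61802539  0.07166087]
```

Emit:
send_rows:
  plan: "0.0005 0.0015 0 0 0 0 0.010;0.0005 0.003 0 0 0 0 0.010;0.0005 0.0045 0 0 0 0 0.010;0.0005 0.006 0 0 0 0 0.010;0.0005 0.006 0 0 0 0 0.010"

```text
clock: 14.97
position: [0.5147, -0.1231, 0.0816]
tool_rot: [-2.358, -0.001, -0.661]
force: [0.2, -0.5, 1.5]
grip_width: 0.0229
finger_force: 84.1
```

```bash
python3 - <<'E'
from plan2 import *
s=st();R,p=pose(DRY,-.017,0,False);delta(R,p);print('F tool',R.T@s['force'],s['moment'])
E
```

```text
t 14.97 q [ 1.298  0.911 -0.972  2.072 -0.189  0.38  -1.466] p [ 0.5147 -0.1231  0.0816] rpy [-2.358e+00 -1.000e-03 -6.610e-01] F [ 0.2 -0.5  1.5] g 0.0229 84.06880259513855
d [0.     0.0005 0.0003] rot [0.13 0.01 0.06] |d| 0.001 ang 0.1
F tool [ 0.47299192 -0.8931337  -1.2675256 ] [-0.00751215  0.10298128 -0.00842698]
```

Emit:
send_rows:
  plan: "0 0.001 0 0 0 0 0.010;0 0.002 0 0 0 0 0.010;0 0.003 0 0 0 0 0.010;0 0.003 0 0 0 0 0.010"

```text
clock: 15.3
position: [0.5142, -0.1238, 0.0807]
tool_rot: [-2.357, -0.001, -0.66]
force: [4.0, 5.0, 14.4]
grip_width: 0.023
finger_force: 85.9
```

```bash
python3 - <<'E'
from plan2 import *
s=st();R,p=pose(DRY,-.017,0,False);delta(R,p);print('F tool',R.T@s['force'],R.T@s['moment'])
f=imaging.grab_frame('wrist');I=f['color'];cv2.imwrite('pics/w5.png',I[:,:,::-1])
for y in (190,194,198,206,246,254): print(y,[(x,*I[y,x].tolist()) for x in range(280,372,4)])
E
```

```text
t 15.3 q [ 1.301  0.914 -0.972  2.072 -0.188  0.381 -1.462] p [ 0.5142 -0.1238  0.0807] rpy [-2.357e+00 -1.000e-03 -6.600e-01] F [ 4.   5.  14.4] g 0.023 85.90834736824036
d [ 0.     -0.0006  0.0002] rot [0.02 0.03 0.13] |d| 0.001 ang 0.1
F tool [  0.0762346  -14.7208921   -5.62622263] [ 2.92732856 -0.14522642  0.3130103 ]
190 [(280, 204, 194, 182), (284, 206, 195, 185), (288, 205, 195, 184), (292, 198, 190, 181), (296, 141, 136, 135), (300, 197, 188, 178), (304, 206, 197, 186), (308, 184, 174, 164), (312, 93, 90, 88), (316, 81, 77, 77), (320, 88, 85, 86), (324, 63, 61, 61), (328, 60, 59, 58), (332, 57, 55, 56), (336, 64, 61, 61), (340, 58, 59, 58), (344, 57, 56, 56), (348, 59, 58, 58), (352, 60, 59, 59), (356, 60, 58, 57), (360, 62, 60, 61), (364, 63, 60, 60), (368, 62, 61, 62)]
194 [(280, 205, 196, 184), (284, 204, 196, 183), (288, 206, 196, 186), (292, 170, 164, 161), (296, 15, 38, 77), (300, 165, 158, 151), (304, 203, 195, 182), (308, 145, 135, 127), (312, 80, 78, 77), (316, 81, 74, 74), (320, 95, 92, 91), (324, 107, 104, 103), (328, 95, 94, 94), (332, 98, 97, 96), (336, 98, 96, 
[... 1314 characters left out ...]
76, 75), (328, 80, 75, 74), (332, 81, 76, 74), (336, 80, 75, 74), (340, 79, 74, 74), (344, 75, 69, 69), (348, 81, 75, 73), (352, 71, 65, 65), (356, 75, 75, 73), (360, 74, 76, 74), (364, 76, 77, 76), (368, 70, 68, 68)]
254 [(280, 194, 186, 177), (284, 21, 60, 118), (288, 18, 50, 96), (292, 2, 31, 71), (296, 8, 34, 73), (300, 20, 39, 79), (304, 109, 105, 110), (308, 117, 109, 108), (312, 112, 106, 104), (316, 119, 110, 110), (320, 118, 109, 108), (324, 124, 117, 114), (328, 125, 117, 113), (332, 125, 118, 116), (336, 127, 116, 117), (340, 126, 118, 118), (344, 124, 114, 113), (348, 126, 116, 115), (352, 111, 104, 100), (356, 79, 74, 72), (360, 78, 76, 75), (364, 72, 69, 70), (368, 70, 67, 70)]
```

Emit:
send_rows:
  plan: "0 -0.0005 0.0015 0 0 0 0.010;0 -0.0005 0.003 0 0 0 0.010;0 -0.0005 0.003 0 0 0 0.010"

```text
clock: 15.6
position: [0.5154, -0.1224, 0.0791]
tool_rot: [-2.357, -0.001, -0.66]
force: [-8.4, -3.8, 28.2]
grip_width: 0.0227
finger_force: 88.4
```

```bash
python3 - <<'E'
from plan2 import *
s=st();R,p=pose(DRY,-.017,0,False);delta(R,p);print('F tool',R.T@s['force'],R.T@s['moment'])
E
```

```text
t 15.6 q [ 1.295  0.917 -0.97   2.072 -0.188  0.375 -1.464] p [ 0.5154 -0.1224  0.0791] rpy [-2.357e+00 -1.000e-03 -6.600e-01] F [-8.4 -3.8 28.2] g 0.0227 88.42066168785095
d [-0.0001 -0.0005 -0.0023] rot [0.07 0.02 0.11] |d| 0.002 ang 0.1
F tool [ -4.33559942 -14.15864365 -25.66189179] [ 2.8356852  -1.06287866  0.316453  ]
```

Emit:
send_rows:
  plan: "0 0 -0.0005 0 0 0 0.022;0 0 -0.001 0 0 0 0.025;0 0 -0.001 0 0 0 0.03;0 0 -0.001 0 0 0 0.04;0 0 -0.001 0 0 0 0.05;0 0 -0.001 0 0 0 0.06;0 0 -0.001 0 0 0 0.065;0 0 -0.001 0 0 0 0.065"
  grip_force: 20

```text
clock: 16.27
position: [0.5143, -0.1234, 0.0784]
tool_rot: [-2.359, -0.001, -0.661]
force: [0.3, -0.0, -0.1]
grip_width: 0.0645
finger_force: 0.0
```

```bash
python3 - <<'E'
from plan2 import *
s=st();R,p=pose(DRY,-.014,0,False);delta(R,p);print('F tool',R.T@s['force'],R.T@s['moment'])
np.savez('w6.npz',p=s['position'],r=s['tool_rot'],T=np.load('w4.npz')['T'],k=np.load('w4.npz')['k'])
f=imaging.grab_frame('wrist');I=f['color'];cv2.imwrite('pics/w6.png',I[:,:,::-1])
K=case(np.array([[-50,32,13],[-50,-32,13],[-50,32,-13],[-50,-32,-13],[50,32,13],[50,32,-13]])/1e3)
print(wproj(fixt(DRY,K),'w6.npz').round(0).tolist())
for y in (206,246,254,262,330,395): print(y,[(x,*I[y,x].tolist()) for x in range(272,372,5)])
print('col',[(y,*I[y,330].tolist()) for y in range(180,280,5)])
print('col',[(y,*I[y,330].tolist()) for y in range(380,430,4)])
E
```

```text
t 16.27 q [ 1.297  0.917 -0.968  2.072 -0.187  0.376 -1.463] p [ 0.5143 -0.1234  0.0784] rpy [-2.359e+00 -1.000e-03 -6.610e-01] F [ 0.3 -0.  -0.1] g 0.0645 0.0
d [ 0.0002 -0.002   0.0013] rot [0.15 0.02 0.06] |d| 0.002 ang 0.2
F tool [ 0.24256838 -0.01341052  0.18383788] [-0.71590992  0.0393977   0.0566863 ]
[[279.0, 408.0], [274.0, 253.0], [347.0, 408.0], [351.0, 253.0], [293.0, 292.0], [336.0, 292.0]]
206 [(272, 201, 192, 180), (277, 203, 194, 182), (282, 201, 192, 180), (287, 174, 168, 165), (292, 5, 34, 71), (297, 15, 35, 69), (302, 16, 39, 74), (307, 77, 70, 71), (312, 80, 72, 70), (317, 79, 74, 73), (322, 81, 75, 74), (327, 79, 71, 73), (332, 79, 74, 73), (337, 70, 68, 65), (342, 50, 46, 48), (347, 40, 37, 36), (352, 57, 59, 59), (357, 74, 76, 74), (362, 73, 72, 72), (367, 69, 67, 65)]
246 [(272, 202, 192, 181), (277, 165, 160, 155), (282, 12, 37, 75), (287, 18, 37, 67), (292, 8, 34, 74), (297, 14, 38, 75), (302, 72, 69, 68), (307, 80, 75, 72), (312, 79, 73, 72), (317, 78, 74, 70), (322, 79, 77, 75), (327, 76, 72, 69), (332, 80, 76, 73), (337, 77, 73, 72), (342, 74, 68, 68), (3
[... 1732 characters left out ...]
(367, 16, 14, 18)]
col [(180, 57, 58, 55), (185, 54, 52, 53), (190, 54, 55, 54), (195, 97, 96, 94), (200, 106, 104, 103), (205, 78, 73, 72), (210, 76, 71, 72), (215, 77, 72, 71), (220, 76, 73, 72), (225, 80, 75, 72), (230, 77, 73, 71), (235, 78, 72, 74), (240, 80, 75, 74), (245, 77, 73, 71), (250, 83, 76, 77), (255, 129, 120, 117), (260, 134, 127, 125), (265, 135, 126, 125), (270, 134, 127, 126), (275, 135, 126, 125)]
col [(380, 147, 137, 135), (384, 150, 140, 138), (388, 151, 140, 138), (392, 147, 136, 134), (396, 150, 143, 139), (400, 149, 139, 136), (404, 147, 139, 136), (408, 54, 141, 71), (412, 38, 138, 65), (416, 42, 140, 66), (420, 46, 143, 70), (424, 39, 140, 64), (428, 45, 143, 67)]
```

Emit:
send_rows:
  plan: "0 0 -0.008 0 0 0 0.065;0 0 -0.02 0 0 0 0.065;0 0 -0.035 0 0 0 0.065;0 0 -0.05 0 0 0 0.065;0 0 -0.065 0 0 0 0.065;0 0 -0.08 0 0 0 0.065;0 0 -0.09 0 0 0 0.065;0 0 -0.09 0 0 0 0.065"

```text
clock: 16.98
position: [0.4751, -0.1753, 0.1432]
tool_rot: [-2.36, -0.002, -0.663]
force: [-0.2, -0.1, 0.5]
grip_width: 0.0653
finger_force: 0.0
```

```bash
cat > plan3.py <<'E'
from plan2 import *
yw=.905; dx=np.array([np.cos(yw),np.sin(yw),0]); zz=np.array([0,0,-1.])
RD=np.c_[np.cross(-dx,zz),-dx,zz]
BL=np.array([.469,-.017]);GR=np.array([.4445,-.049])
E
python3 - <<'E'
from plan3 import *
s=st();a=s['qpos']
q1,e=ikn((RD,[.42,-.14,.20]),a,.02);print(q1.round(2),e.round(4))
q2,e=ikn((RD,np.r_[BL,.12]),q1,.02);print(q2.round(2),e.round(4))
q3,e=ikn((RD,np.r_[BL,.045]),q2,.02);print(q3.round(2),e.round(4))
delta(RD,[.42,-.14,.20]);delta(RD,np.r_[BL,.12])
E
```

```text
t 16.98 q [ 1.469  0.806 -1.032  2.036 -0.206  0.586 -1.439] p [ 0.4751 -0.1753  0.1432] rpy [-2.36e+00 -2.00e-03 -6.63e-01] F [-0.2 -0.1  0.5] g 0.0653 0.0
[ 0.88  0.33 -0.84  2.03  0.31  0.91 -2.37] 0.0
[ 0.11  0.41 -0.26  2.07  0.17  0.68 -2.49] 0.0
[ 0.03  0.55 -0.15  2.12  0.17  0.49 -2.49] 0.0
d [-0.065  -0.0358 -0.0447] rot [-4.48e+01 -4.00e-02  2.10e-01] |d| 0.087 ang 44.8
d [-0.1023 -0.0697  0.1016] rot [-4.48e+01 -4.00e-02  2.10e-01] |d| 0.16 ang 44.8
```

```bash
echo "RD=RD@z(np.radians(-30))" >> plan3.py; python3 - <<'E'
from plan3 import *
a=observe()['qpos']
A=[.44,-.16,.25]
q1,e=ikn((RD,A),a,.02);print(q1.round(2),e.round(4))
q2,e=ikn((RD,np.r_[BL,.12]),q1,.02);print(q2.round(2),e.round(4))
q3,e=ikn((RD,np.r_[BL,.045]),q2,.02);print(q3.round(2),e.round(4))
delta(RD,A);delta(RD,np.r_[BL,.12])
E
```

```text
[ 1.01  0.34 -0.97  1.91  0.32  1.06 -1.82] 0.0
[ 0.55  0.52 -0.84  2.05  0.54  0.8  -2.33] 0.0
[ 0.46  0.64 -0.72  2.1   0.7   0.66 -2.46] 0.0
d [-0.0369 -0.0686 -0.0826] rot [-43.74 -11.76 -28.23] |d| 0.113 ang 53.4
d [-0.1023 -0.0697  0.1016] rot [-43.74 -11.76 -28.23] |d| 0.16 ang 53.4
```

Emit:
send_rows:
  plan: "-0.006 -0.03 -0.04 -5 -1 -3 0.03;-0.02 -0.05 -0.07 -11 -3 -7 0;-0.037 -0.0686 -0.0826 -43.7 -11.8 -28.2 0;-0.037 -0.0686 -0.0826 -43.7 -11.8 -28.2 0;-0.037 -0.0686 -0.0826 -43.7 -11.8 -28.2 0;-0.037 -0.0686 -0.0826 -43.7 -11.8 -28.2 0;-0.037 -0.0686 -0.0826 -43.7 -11.8 -28.2 0;-0.037 -0.0686 -0.0826 -43.7 -11.8 -28.2 0;-0.037 -0.0686 -0.0826 -43.7 -11.8 -28.2 0;-0.037 -0.0686 -0.0826 -43.7 -11.8 -28.2 0"

```text
clock: 17.82
position: [0.441, -0.1559, 0.2491]
tool_rot: [-3.139, 0.001, -0.135]
force: [0.1, -1.5, -0.2]
grip_width: 0.0005
finger_force: 0.0
```

```bash
python3 - <<'E'
from plan3 import *
s=st();delta(RD,np.r_[BL,.14]);delta(RD,np.r_[BL,.065]);delta(RD,np.r_[GR,.065])
f=imaging.grab_frame('wrist');np.savez('w7.npz',p=s['position'],r=s['tool_rot'],T=f['tool_from_camera'],k=[f['fx'],f['cx'],f['cy']])
I=f['color'].astype(int);cv2.imwrite('pics/w7.png',f['color'][:,:,::-1])
r,g,b=I[...,0],I[...,1],I[...,2]
pr={n:wproj(np.r_[P,.0515],'w7.npz')[0] for n,P in(('blue',BL),('green',GR))}
for n,m in (('blue',(b>r+50)&(b>g+40)),('green',(g>r+50)&(g>b+30)),('red',(r>g+90)&(r>b+90))):
    k,l,S,C=cv2.connectedComponentsWithStats(m.astype('uint8'));
    for i in range(1,k):
        if S[i,4]>150:
            u=C[i];X=least_squares(lambda P:(wproj(np.r_[P,.0515],'w7.npz')-u).ravel(),[.47,0]).x
            print(n,S[i].tolist(),u.round(1),X.round(4))
print(pr)
E
```

```text
t 17.82 q [ 0.976  0.334 -0.942  1.909  0.307  1.053 -1.801] p [ 0.441  -0.1559  0.2491] rpy [-3.139e+00  1.000e-03 -1.350e-01] F [ 0.1 -1.5 -0.2] g 0.0005 0.0
d [ 0.0092 -0.1411  0.1094] rot [-0.14  0.06  0.43] |d| 0.179 ang 0.5
d [ 0.0093 -0.141   0.1844] rot [-0.14  0.06  0.43] |d| 0.232 ang 0.5
d [-0.0107 -0.106   0.1844] rot [-0.14  0.06  0.43] |d| 0.213 ang 0.5
blue [194, 40, 106, 123, 7330] [245.2  99.8] [ 0.5255 -0.1067]
blue [147, 166, 27, 27, 566] [160.  179.4] [ 0.4706 -0.0209]
blue [472, 190, 13, 42, 389] [478. 211.] [ 0.4055 -0.2945]
green [189, 189, 26, 26, 530] [201.4 201.7] [ 0.4462 -0.0522]
red [229, 211, 26, 26, 494] [241.  223.6] [ 0.4217 -0.0832]
{'blue': array([156.08023343, 181.70846285]), 'green': array([198.2604829 , 204.07776064])}
```

Emit:
send_rows:
  plan: "0.003 -0.035 0.02 0 0 0.4 0;0.006 -0.07 0.05 0 0 0.4 0;0.009 -0.105 0.08 0 0 0.4 0;0.0106 -0.1387 0.11 0 0 0.4 0;0.0106 -0.1387 0.14 0 0 0.4 0;0.0106 -0.1387 0.165 0 0 0.4 0;0.0106 -0.1387 0.18 0 0 0.4 0;0.0106 -0.1387 0.184 0 0 0.4 0;0.0106 -0.1387 0.184 0 0 0.4 0"

```text
clock: 18.62
position: [0.469, -0.0227, 0.0645]
tool_rot: [-3.138, 0.004, -0.15]
force: [-1.4, -0.9, -0.1]
grip_width: -0.0001
finger_force: 0.0
```

```bash
python3 - <<'E'
from plan3 import *
s=st();delta(RD,[.470,-.0195,.0515])
E
```

```text
t 18.62 q [ 0.496  0.609 -0.755  2.084  0.647  0.699 -2.408] p [ 0.469  -0.0227  0.0645] rpy [-3.138  0.004 -0.15 ] F [-1.4 -0.9 -0.1] g -0.0001 0.0
d [ 0.0006 -0.0033  0.013 ] rot [-0.2   0.24 -0.43] |d| 0.013 ang 0.5
```

Emit:
send_rows:
  plan: "0 -0.002 0.008 0 0 0 0;0 -0.002 0.013 0 0 0 0;0 -0.002 0.016 0 0 0 0;0 -0.002 0.018 0 0 0 0;0 -0.002 0.02 0 0 0 0;0 -0.002 0.02 0 0 0 0"

```text
clock: 19.12
position: [0.4702, -0.02, 0.0454]
tool_rot: [-3.139, 0.001, -0.147]
force: [0.7, 0.3, -0.2]
grip_width: 0.0002
finger_force: 0.0
```

Emit:
send_rows:
  plan: "0 0 0.0015 0 0 0 0;0 0 0.003 0 0 0 0;0 0 0.0045 0 0 0 0;0 0 0.006 0 0 0 0;0 0 0.006 0 0 0 0"

```text
clock: 19.53
position: [0.47, -0.0199, 0.0392]
tool_rot: [-3.139, 0.002, -0.147]
force: [-0.1, -0.6, -0.7]
grip_width: -0.0003
finger_force: 0.0
```

```bash
python3 - <<'E'
from plan3 import *
st()
def cent(I):
    I=I.astype(int);r,g,b=I[...,0],I[...,1],I[...,2];o={}
    for n,m in (('blue',(b>r+50)&(b>g+40)),('green',(g>r+50)&(g>b+30)),('red',(r>g+90)&(r>b+90))):
        k,l,S,C=cv2.connectedComponentsWithStats(m.astype('uint8'));o[n]=[(C[i].round(1).tolist(),int(S[i,4])) for i in range(1,k) if S[i,4]>25]
    return o
for n in('w1','w7','top0','scene0','w4'): print(n,cent(cv2.imread(f'pics/{n}.png')[:,:,::-1]))
I=imaging.grab_frame('scene')['color'];cv2.imwrite('pics/s9.png',I[:,:,::-1]);print('scene now',cent(I))
I=imaging.grab_frame('top')['color'];cv2.imwrite('pics/t9.png',I[:,:,::-1]);print('top now',cent(I))
E
```

```text
t 19.53 q [ 0.443  0.644 -0.695  2.097  0.692  0.642 -2.45 ] p [ 0.47   -0.0199  0.0392] rpy [-3.139e+00  2.000e-03 -1.470e-01] F [-0.1 -0.6 -0.7] g -0.0003 0.0
w1 {'blue': [([385.1, 77.1], 314), ([335.4, 216.3], 323), ([278.0, 397.3], 213)], 'green': [([314.0, 241.2], 302)], 'red': [([293.5, 265.3], 283)]}
w7 {'blue': [([245.2, 99.8], 7330), ([160.0, 179.4], 566), ([478.0, 211.0], 389)], 'green': [([201.4, 201.7], 530)], 'red': [([241.0, 223.6], 494)]}
top0 {'blue': [([232.2, 190.8], 143), ([324.6, 267.5], 53), ([563.2, 292.4], 63), ([418.0, 304.6], 34)], 'green': [([334.5, 276.6], 51)], 'red': [([392.4, 155.8], 73), ([344.3, 285.8], 51)]}
scene0 {'blue': [([168.5, 96.1], 58), ([344.0, 258.3], 31)], 'green': [], 'red': [([322.5, 162.2], 74), ([371.2, 258.4], 31)]}
w4 {'blue': [([287.7, 126.5], 76), ([190.2, 250.6], 342), ([293.0, 325.8], 2251), ([438.3, 377.7], 26)], 'green': [([535.7, 413.2], 47)], 'red': [([603.4, 457.3], 819)]}
scene now {'blue': [([168.5, 96.0], 60), ([170.7, 110.4], 55)], 'green': [], 'red': [([322.1, 163.1], 63)]}
top now {'blue': [([232.1, 190.8], 149), ([563.2, 292.4], 71)], 'green': [], 'red': [([392.6, 155.9], 80), ([448.7, 188.9], 30)]}
```

```bash
python3 - <<'E'
from plan3 import *
d={'blue':([335.4,216.3],[160.,179.4],[324.6,267.5]),'green':([314,241.2],[201.4,201.7],[334.5,276.6]),'red':([293.5,265.3],[241,223.6],[344.3,285.8])}
for n,(a,b,c) in d.items():
    r=least_squares(lambda P:np.r_[(wproj(P,'w1.npz')-a).ravel(),(wproj(P,'w7.npz')-b).ravel()],[.47,0,.04]);print(n,r.x.round(4),r.fun.round(1), (proj('top',r.x)-c).round(1))
    for z0 in(.03,.04,.05): print(z0,least_squares(lambda P:(wproj(np.r_[P,z0],'w7.npz')-b).ravel(),[.47,0]).x.round(4))
E
```

```text
blue [ 0.4701 -0.0192  0.0473] [-0.3  0.1 -0.1 -0.2] [[0.9 0.3]]
0.03 [ 0.4674 -0.0123]
0.04 [ 0.4689 -0.0163]
0.05 [ 0.4703 -0.0203]
green [ 0.4454 -0.0507  0.0467] [-0.2  0.1 -0.1 -0.1] [[0.8 0.4]]
0.03 [ 0.4417 -0.0455]
0.04 [ 0.4438 -0.0486]
0.05 [ 0.4459 -0.0518]
red [ 0.4207 -0.0821  0.0472] [-0.2  0.1 -0.1 -0.1] [[0.7 0.4]]
0.03 [ 0.4157 -0.0782]
0.04 [ 0.4185 -0.0805]
0.05 [ 0.4213 -0.0828]
```

Emit:
send_rows:
  plan: "0 0 0.001 0 0 0 0;0 0 0.002 0 0 0 0;0 0 0.003 0 0 0 0;0 0 0.003 0 0 0 0"

```text
clock: 19.97
position: [0.4701, -0.0199, 0.0363]
tool_rot: [-3.139, 0.002, -0.147]
force: [-0.1, 0.3, 0.8]
grip_width: -0.0002
finger_force: 0.0
```

```bash
python3 - <<'E'
from plan3 import *
s=st();print(s['moment'])
f=imaging.grab_frame('wrist');I=f['color'];cv2.imwrite('pics/w8.png',I[:,:,::-1])
np.savez('w8.npz',p=s['position'],r=s['tool_rot'],T=f['tool_from_camera'],k=[f['fx'],f['cx'],f['cy']])
print('tcp px',wproj(s['position'],'w8.npz'));
I=I.astype(int);r,g,b=I[...,0],I[...,1],I[...,2]
for n,m in (('blue',(b>r+50)&(b>g+40)),('green',(g>r+50)&(g>b+30)),('red',(r>g+90)&(r>b+90))):
    k,l,S,C=cv2.connectedComponentsWithStats(m.astype('uint8'));print(n,[(C[i].round(1).tolist(),S[i].tolist()) for i in range(1,k) if S[i,4]>40])
for n,P in(('blue',[.4701,-.0192]),('green',[.4454,-.0507])):
    for z0 in(.035,.041,.047): print(n,z0,wproj([*P,z0],'w8.npz').round(0))
E
```

```text
t 19.97 q [ 0.436  0.648 -0.687  2.099  0.696  0.635 -2.453] p [ 0.4701 -0.0199  0.0363] rpy [-3.139e+00  2.000e-03 -1.470e-01] F [-0.1  0.3  0.8] g -0.0002 0.0
[-0.06697329 -0.00527254 -0.04484331]
tcp px [[317.23005932 293.0672838 ]]
blue [([546.1, 134.7], [401, 0, 239, 306, 46128]), ([315.6, 294.4], [290, 277, 54, 39, 1064])]
green [([397.8, 346.9], [370, 319, 55, 52, 2004])]
red [([477.5, 383.3], [444, 365, 56, 40, 1294])]
blue 0.035 [[316. 292.]]
blue 0.041 [[316. 298.]]
blue 0.047 [[315. 305.]]
green 0.035 [[392. 331.]]
green 0.041 [[394. 339.]]
green 0.047 [[396. 346.]]
```

```bash
python3 - <<'E'
import cv2
I=cv2.imread('pics/w8.png')[:,:,::-1].astype(int)
for y in range(256,480,8):
    s=''
    for x in range(220,440,5):
        r,g,b=I[y,x]
        s+='B' if b>r+50 else 'G' if g>r+50 else 'R' if r>g+90 else '#' if r+g+b<110 else '+' if r+g+b<260 else '-' if r+g+b<450 else '.'
    print(y,s)
E
```

```text
256 ..........++--###++######+------------------
264 ..........-.+##############-----------------
272 .........-..#######BB#######----------------
280 ........-..+####BBBBBBB+####+---------------
288 .......-...####BBBBBBBBBB####----++++-------
296 ......-....###BBBBBBBBBBB####+##########+---
304 ......-....###BB+++##+++B+################--
312 .....-......##+B+++##+++B##################-
320 .............###+++##+++#########++GG+G####+
328 ............+###+++##+++########++GGGGGG####
336 ............####+++##++++#####++GGGGGGGGG###
344 ............####+++##++++#####+GGGGGGGGGG+##
352 ...........-###++++##++++######GGGGGGGGGG###
360 ...........+#####+-##--########GGGGGGGGG+###
368 ..........########+##+########-++GGGGG+--###
376 ####....-######################+....########
384 ############################################
392 ############################################
400 ############################################
408 ############################################
416 ###################++#######################
424 ###################..+######################
432 ##################+..-#####################+
440 ##################-...#####################+
448 +#################....######################
456 +#################....######################
464 ##################++++######################
472 ############################################
```

Emit:
send_rows:
  plan: "0 0 0.001 0 0 0 0;0 0 0.002 0 0 0 0;0 0 0.003 0 0 0 0;0 0 0.003 0 0 0 0"

```text
clock: 20.35
position: [0.4701, -0.0199, 0.0333]
tool_rot: [-3.139, 0.002, -0.147]
force: [-0.0, 0.9, -0.3]
grip_width: -0.0001
finger_force: 0.0
```

```bash
python3 - <<'E'
from plan3 import *
G=([314,241.2],[201.4,201.7],[397.8,346.9]);Rd=([293.5,265.3],[241,223.6],None)
for use in ((0,1,2),(1,2),(0,2),(0,1)):
    r=least_squares(lambda P:np.concatenate([(wproj(P,f'{("w1","w7","w8")[i]}.npz')-G[i]).ravel() for i in use]),[.44,-.05,.04]);print(use,r.x.round(4),r.fun.round(1))
s=st();f=imaging.grab_frame('wrist');I=f['color'].astype(int)
for y in range(240,384,8):
    t=''
    for x in range(220,440,5):
        r,g,b=I[y,x]
        t+='B' if b>r+50 else 'G' if g>r+50 else 'R' if r>g+90 else '#' if r+g+b<110 else '+' if r+g+b<260 else '-' if r+g+b<450 else '.'
    print(y,t)
E
```

```text
(0, 1, 2) [ 0.4455 -0.0511  0.0476] [-0.2  0.6  0.1 -0.1 -0.2 -0. ]
(1, 2) [ 0.4455 -0.0511  0.0477] [ 0.1 -0.1 -0.   0. ]
(0, 2) [ 0.4454 -0.0511  0.0475] [-0.2  0.6 -0.2 -0.1]
(0, 1) [ 0.4454 -0.0507  0.0467] [-0.2  0.1 -0.1 -0.1]
t 20.35 q [ 0.43   0.652 -0.678  2.1    0.7    0.627 -2.457] p [ 0.4701 -0.0199  0.0333] rpy [-3.139e+00  2.000e-03 -1.470e-01] F [-0.   0.9 -0.3] g -0.0001 0.0
240 .....-+##..---.................------------+
248 .......-###---....--+--.....----------------
256 .........-++--+##########-------------------
264 ..........-.-##############-----------------
272 .........-.-################----------------
280 ........-..+#####BBBBBB#####+---------------
288 .......--..####BBBBBBBBBB####---------------
296 ......--...###BBBBBBBBBBB####--#########----
304 ......-....###BB+++##+++B+################--
312 .....-.....-##BB+++##+++B##################-
320 ............+###+++##+++###########GG+#####+
328 ............+###+++##+++########+++GGG++####
336 ............####+++##++++######+GGGGGGGGG###
344 ............####+++##++++#####++GGGGGGGGGG##
352 ...........-###++++##++++######GGGGGGGGGGG##
360 ...........+#####+-##-+########GGGGGGGGGG###
368 ..........###########+##########GGGGGGGG####
376 ####....-######################+.-++########
```

```bash
python3 - <<'E'
from plan3 import *
s=np.load('w8.npz');R=Ro.from_euler('xyz',s['r']).as_matrix()
for x in(-.011,0,.011):
  for zt in(-.02,-.013,-.006,0,.006): print(x,zt,wproj(s['p']+R@[x,0,zt],'w8.npz').round(0), (wproj(s['p']+R@[x,.011,zt],'w8.npz')-wproj(s['p']+R@[x,0,zt],'w8.npz'))[0,0].round(1))
I=cv2.imread('pics/w8.png')[:,:,::-1].astype(int)
print([(y,*I[y,306]) for y in range(288,380,4)])
print([(x,*I[330,x]) for x in range(284,352,3)])
E
```

```text
-0.011 -0.02 [[317. 340.]] 27.4
-0.011 -0.013 [[317. 331.]] 26.4
-0.011 -0.006 [[317. 322.]] 25.4
-0.011 0 [[317. 315.]] 24.6
-0.011 0.006 [[317. 309.]] 23.9
0 -0.02 [[317. 316.]] 28.0
0 -0.013 [[317. 307.]] 26.9
0 -0.006 [[317. 299.]] 25.9
0 0 [[317. 293.]] 25.1
0 0.006 [[317. 287.]] 24.4
0.011 -0.02 [[317. 290.]] 28.6
0.011 -0.013 [[317. 283.]] 27.5
0.011 -0.006 [[317. 276.]] 26.4
0.011 0 [[317. 270.]] 25.6
0.011 0.006 [[317. 265.]] 24.8
[(288, np.int64(19), np.int64(55), np.int64(103)), (292, np.int64(5), np.int64(49), np.int64(98)), (296, np.int64(21), np.int64(53), np.int64(103)), (300, np.int64(21), np.int64(50), np.int64(101)), (304, np.int64(81), np.int64(77), np.int64(76)), (308, np.int64(85), np.int64(83), np.int64(83)), (312, np.int64(88), np.int64(86), np.int64(83)), (316, np.int64(85), np.int64(82), np.int64(79)), (320, np.int64(86), np.int64(84), np.int64(82)), (324, np.int64(85), np.int64(81), np.int64(79)), (328, np.int64(83), np.int64(80), np.int64(78)), (332, np.int64(86), np.int64(85), np.int64(82)), (336, np.int64(83), np.int64(79), np.int64(78)), (340, np.int64(8
[... 898 characters left out ...]
), np.int64(79)), (311, np.int64(82), np.int64(83), np.int64(79)), (314, np.int64(40), np.int64(38), np.int64(38)), (317, np.int64(21), np.int64(19), np.int64(19)), (320, np.int64(6), np.int64(7), np.int64(8)), (323, np.int64(59), np.int64(59), np.int64(55)), (326, np.int64(84), np.int64(82), np.int64(82)), (329, np.int64(82), np.int64(81), np.int64(79)), (332, np.int64(82), np.int64(78), np.int64(78)), (335, np.int64(87), np.int64(82), np.int64(80)), (338, np.int64(73), np.int64(71), np.int64(68)), (341, np.int64(29), np.int64(28), np.int64(30)), (344, np.int64(29), np.int64(31), np.int64(32)), (347, np.int64(26), np.int64(27), np.int64(30)), (350, np.int64(27), np.int64(23), np.int64(28))]
```

Emit:
send_rows:
  plan: "0 0 0.001 0 0 0 0;0 0 0.002 0 0 0 0;0 0 0.003 0 0 0 0;0 0 0.004 0 0 0 0;0 0 0.005 0 0 0 0;0 0 0.005 0 0 0 0"

```text
clock: 20.9
position: [0.4701, -0.0199, 0.0283]
tool_rot: [-3.139, 0.002, -0.147]
force: [-0.5, -0.3, -0.3]
grip_width: 0.0
finger_force: 0.0
```

Emit:
send_rows:
  plan: "0 0 0.001 0 0 0 0;0 0 0.002 0 0 0 0;0 0 0.003 0 0 0 0;0 0 0.004 0 0 0 0;0 0 0.004 0 0 0 0"

```text
clock: 21.32
position: [0.4702, -0.0199, 0.0243]
tool_rot: [-3.139, 0.001, -0.147]
force: [-0.8, -0.0, 1.1]
grip_width: -0.0003
finger_force: 0.7
```

```bash
python3 - <<'E'
from plan3 import *
s=st();f=imaging.grab_frame('wrist');I=f['color'].astype(int)
np.savez('w9.npz',p=s['position'],r=s['tool_rot'],T=f['tool_from_camera'],k=[f['fx'],f['cx'],f['cy']])
for z0 in(.035,.041,.0475): print(wproj([.4701,-.0195,z0],'w9.npz').round(0))
for y in range(240,384,8):
    t=''
    for x in range(220,440,5):
        r,g,b=I[y,x]
        t+='B' if b>r+50 else 'G' if g>r+50 else 'R' if r>g+90 else '#' if r+g+b<110 else '+' if r+g+b<260 else '-' if r+g+b<450 else '.'
    print(y,t)
E
```

```text
t 21.32 q [ 0.409  0.663 -0.651  2.104  0.711  0.604 -2.465] p [ 0.4702 -0.0199  0.0243] rpy [-3.139e+00  1.000e-03 -1.470e-01] F [-0.8 -0.   1.1] g -0.0003 0.7257781703347899
[[316. 305.]]
[[316. 312.]]
[[316. 320.]]
240 ...-+##-.------................-----------++
248 .....+###...--................--------------
256 .......+###--....--+++--....----------------
264 .........+#+--+##########-------------------
272 ..........---###+##########-----------------
280 .........--+################----------------
288 ........-.-######BBBBBB######---------------
296 .......-..+####BBBBBBBBBB####---------------
304 ......-...####BB+++##+++B####---########+---
312 .....-....-###BB+++##+++BB################+-
320 ...........#####+++##+++####################
328 ...........-####+++##+++############+#######
336 ............####+++##++++########G++++G+####
344 ............###++++##++++#######++GGGGGGG+##
352 ...........-###++++##++++######++GGGGGGGGG+#
360 ...........+#####+-##-+########+GGGGGGGGGGG#
368 ..........########+##+#########+GGGGGGGGGGG#
376 ####....-#######################GGGG########
```

Emit:
send_rows:
  plan: "0 0 0.0015 0 0 0 0;0 0 0.003 0 0 0 0;0 0 0.0045 0 0 0 0;0 0 0.006 0 0 0 0;0 0 0.0065 0 0 0 0;0 0 0.0065 0 0 0 0"

```text
clock: 21.87
position: [0.4703, -0.0199, 0.0183]
tool_rot: [-3.14, 0.001, -0.147]
force: [-4.0, -0.7, 19.8]
grip_width: -0.0002
finger_force: 9.5
```

Emit:
send_rows:
  plan: "0 0 -0.015 0 0 0 0;0 0 -0.035 0 0 0 0;-0.01 0.017 -0.035 0 0 0 0;-0.02 0.0345 -0.035 0 0 0 0;-0.02 0.0345 -0.035 0 0 0 0;-0.02 0.0345 -0.02 0 0 0 0;-0.02 0.0345 -0.01 0 0 0 0;-0.02 0.0345 -0.01 0 0 0 0"

```text
clock: 22.53
position: [0.4445, -0.0508, 0.0263]
tool_rot: [-3.139, 0.004, -0.147]
force: [-0.9, 0.5, -0.5]
grip_width: 0.0001
finger_force: 0.0
```

```bash
python3 - <<'E'
from plan3 import *
s=st();delta(RD,[.4455,-.0511,.0183])
E
```

```text
t 22.53 q [ 0.475  0.634 -0.641  2.159  0.708  0.57  -2.409] p [ 0.4445 -0.0508  0.0263] rpy [-3.139  0.004 -0.147] F [-0.9  0.5 -0.5] g 0.0001 0.0
d [0.0011 0.0002 0.008 ] rot [-0.14  0.21 -0.26] |d| 0.008 ang 0.4
```

Emit:
send_rows:
  plan: "0.001 0 0.002 0 0 0 0;0.001 0 0.004 0 0 0 0;0.001 0 0.0055 0 0 0 0;0.001 0 0.007 0 0 0 0;0.001 0 0.0083 0 0 0 0;0.001 0 0.0083 0 0 0 0"

```text
clock: 23.03
position: [0.4466, -0.0509, 0.0197]
tool_rot: [-3.139, 0.001, -0.147]
force: [-0.0, 3.7, 4.3]
grip_width: -0.0001
finger_force: 2.1
```

Emit:
send_rows:
  plan: "0 0 0.001 0 0 0 0;0 0 0.002 0 0 0 0;0 0 0.0025 0 0 0 0;0 0 0.0025 0 0 0 0"

```text
clock: 23.37
position: [0.4468, -0.0509, 0.018]
tool_rot: [-3.14, -0.0, -0.147]
force: [-6.4, 3.6, 35.4]
grip_width: -0.0004
finger_force: 17.4
```

Emit:
send_rows:
  plan: "0 0 -0.01 0 0 0 0;0 0 -0.04 0 0 0 0;0 0 -0.08 0 0 0 0;0 0 -0.12 0 0 0 0;0 0 -0.16 0 0 0 0;0 0.02 -0.19 0 0 0 0;0 0.04 -0.2 0 0 0 0;0 0.04 -0.2 0 0 0 0;0 0.04 -0.2 0 0 0 0"

```text
clock: 24.12
position: [0.4403, -0.0926, 0.2172]
tool_rot: [-3.14, 0.001, -0.15]
force: [-0.2, 0.2, -0.6]
grip_width: -0.0
finger_force: 0.0
```

```bash
python3 - <<'E'
from plan3 import *
s=st();f=imaging.grab_frame('wrist');np.savez('wa.npz',p=s['position'],r=s['tool_rot'],T=f['tool_from_camera'],k=[f['fx'],f['cx'],f['cy']])
cv2.imwrite('pics/wa.png',f['color'][:,:,::-1])
I=f['color'].astype(int);r,g,b=I[...,0],I[...,1],I[...,2]
for n,m in (('blue',(b>r+50)&(b>g+40)),('green',(g>r+50)&(g>b+30)),('red',(r>g+90)&(r>b+90))):
    k,l,S,C=cv2.connectedComponentsWithStats(m.astype('uint8'));print(n,[(C[i].round(1).tolist(),S[i].tolist()) for i in range(1,k) if S[i,4]>150])
    if n=='blue':
        i=1+np.argmax(S[1:,4]); c,_=cv2.findContours((l==i).astype('uint8'),0,2); print('box',cv2.boxPoints(cv2.minAreaRect(max(c,key=len))).round(0).tolist())
Q=[(.4701,-.0192,.0475),(.4455,-.0511,.0475),(.4207,-.0821,.0475)]
print('buttons up pred',wproj(Q,'wa.npz').round(1).tolist())
K=case(np.array([[-50,32,13],[-50,-32,13],[50,32,13],[50,-32,13]])/1e3);print('base corners pred',wproj(fixt(DRY,K),'wa.npz').round(0).tolist())
E
```

```text
t 24.12 q [ 0.81   0.332 -0.897  1.992  0.314  0.961 -1.964] p [ 0.4403 -0.0926  0.2172] rpy [-3.14e+00  1.00e-03 -1.50e-01] F [-0.2  0.2 -0.6] g -0.0 0.0
blue [([327.9, 86.1], [260, 21, 137, 136, 10681]), ([222.1, 177.3], [208, 163, 29, 30, 667]), ([562.7, 205.4], [556, 184, 14, 46, 367])]
box [[253.0, 111.0], [300.0, 16.0], [401.0, 66.0], [353.0, 162.0]]
green [([266.5, 201.3], [253, 187, 29, 29, 623])]
red [([309.3, 224.5], [296, 212, 28, 26, 579])]
buttons up pred [[221.9, 177.4], [266.8, 201.2], [309.0, 224.6]]
base corners pred [[343.0, 159.0], [398.0, 64.0], [259.0, 100.0], [298.0, 19.0]]
```

```bash
python3 -c "
from workcell import bot
print(bot.job_done())"
```

```text
the job is handed in; nothing more can be done
None
```

The case is shut, lid-down against the stop in the dryer bay and let go; I pressed blue, then green, and handed the job in at about 24 s. The lid gaped roughly 4 mm at its centre on the way (limit 8 mm) but closed as it was set down.

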